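# Pack the baking organiser, leave the look-alikes

### The job

Pack the four baking things into the organiser tray, each fully down on the floor of its own recess: the frosted jar with the flip-top lid standing upright in the round recess, the grooved honey dipper lying in the narrow one, the aluminium scoop lying mouth up in the wide plain one, and the silicone brush, bristles down, in the ribbed one. Long things lie along their recess, either way round. Leave the look-alikes, the smooth wooden dolly peg and the frosted jar with the plain screw cap, where they are, and do not tip the flip-top jar over on the way.

Things in the scene. Friction and masses are not known exactly. Their poses are not given: they have to be found in the camera images.
- flip_jar_center (a point): Frosted glass jar with grey lid and a white flip-top (bar with thumb tab and steel hinge pin across the lid). Upright cylinder 56 mm in diameter, 75.5 mm tall. This point is on its axis 37.5 mm above its underside; z is up along the axis. Loose on the work surface.
- dipper_center (a point): Wooden honey dipper lying level, 100 mm long along its x: eight-sided grooved head 26 mm across (width and height) and 40 mm long, from x = -50 to -10 mm: the heavy end, grip it there across y; 8 mm thick handle from x = -10 to +50 mm. This point is half-way along its length and half-way up, 13 mm above its underside. Rests on the head, handle in the air. Loose on the work surface.
- scoop_center (a point): Aluminium scoop lying level, mouth up and open to -x, 110 mm long along its x: bowl 54 mm wide (y), 33 mm high, from x = -55 to +15 mm with 3 mm walls; 14 mm thick round handle from x = +15 to +55 mm, 22 mm up. Grip the bowl across its two side walls (fingers closing along y), best at x = -15 mm. This point is at half its length, 16.5 mm above its underside. Loose on the work surface.
- brush_center (a point): Grey silicone block brush lying bristles down, 80 mm long (x), 40 mm wide (y), 37 mm high (bristles and foot to 14 mm up, body from 14 mm to 36 mm). This point is in its middle, 18 mm above its underside. Grip the body with fingers closing along y. Loose on the work surface.
- dolly_peg_center (a point): Look-alike, to be left: smooth wooden dolly clothes peg, no grooves, two flat prongs (+x), small knob end (-x); lies on its side, 114 mm long, 22 mm thick. This point is near mid-length, 11 mm above its underside. Light and loose.
- screw_jar_center (a point): Look-alike, to be left: frosted glass jar of the same size as the flip-top one (56 mm diameter, 75.5 mm tall) but with a plain round ribbed grey screw cap. This point is on its axis, 37.5 mm up. Loose.
- round_bay_floor (a point): Fixed wooden insert, 138 x 104 mm, one of four in the quarters of the 300 x 232 mm organiser tray (any in any quarter). This one has a round recess 80 mm in diameter, 6 mm deep. Point: centre of the recess floor, 10 mm above the work surface; the insert's top and tray rim are 6 mm above it; z up, x along the tray's length.
- narrow_bay_floor (a point): Fixed wooden insert, 138 x 104 mm, one of four in the quarters of the 300 x 232 mm organiser tray (any in any quarter). This one has the narrow recess, 124 mm long (x), 46 mm wide (y), 6 mm deep, plain dark floor. Point: centre of the recess floor, 10 mm above the work surface; the insert's top and tray rim are 6 mm above it; z up, x along the tray's length.
- wide_bay_floor (a point): Fixed wooden insert, 138 x 104 mm, one of four in the quarters of the 300 x 232 mm organiser tray (any in any quarter). This one has the wide recess, 126 mm long (x), 78 mm wide (y), 6 mm deep, plain dark floor. Point: centre of the recess floor, 10 mm above the work surface; the insert's top and tray rim are 6 mm above it; z up, x along the tray's length.
- ribbed_bay_floor (a point): Fixed wooden insert, 138 x 104 mm, one of four in the quarters of the 300 x 232 mm organiser tray (any in any quarter). This one has the recess with light ribs across its floor (flush, under 1 mm), 104 mm long (x), 64 mm wide (y), 6 mm deep. Point: centre of the recess floor, 10 mm above the work surface; the insert's top and tray rim are 6 mm above it; z up, x along the tray's length.

How it is judged:
At the end, for the whole second after the job is handed in: Jar, dipper, scoop and brush each in their own recess: point within 18 mm of the recess centre seen from above, within 4 mm of resting on its floor, level or upright within 0.1 rad, the three long things within 0.3 rad of the recess length (either way round), released and at rest (horizontal distance between flip_jar_center and round_bay_floor below 0.018 m and z of flip_jar_center in the frame of round_bay_floor below 0.0415 m and angle between each of flip_jar_center, dipper_center, scoop_center, brush_center's own z axis and vertical below 0.1 rad and linear speed of each of flip_jar, dipper, scoop, brush below 0.02 m/s and horizontal distance between dipper_center and narrow_bay_floor below 0.018 m and z of dipper_center in the frame of narrow_bay_floor below 0.017 m and angle between the x axis of dipper_center and the x axis of narrow_bay_floor, either way round below 0.3 rad and horizontal distance between scoop_center and wide_bay_floor below 0.018 m and z of scoop_center in the frame of wide_bay_floor below 0.0205 m and angle between the x axis of scoop_center and the x axis of wide_bay_floor, either way round below 0.3 rad and horizontal distance between brush_center and ribbed_bay_floor below 0.018 m and z of brush_center in the frame of ribbed_bay_floor below 0.022 m and angle between the x axis of brush_center and the x axis of ribbed_bay_floor, either way round below 0.3 rad); the robot touches nothing.
It fails at once if the dolly peg is moved more than 25 mm (distance of dolly_peg_center from where it was at the start of the episode above 0.025 m).
It fails at once if the screw-cap jar is moved more than 25 mm (distance of screw_jar_center from where it was at the start of the episode above 0.025 m).
It fails at once if the flip-top jar is tipped over (more than 0.8 rad) (angle between flip_jar_center's own z axis and vertical above 0.8 rad).
It also fails if it takes over 120 s, if anything falls off the work surface, if the arm or the gripper's body presses on something with over 40 N, if the wrist force passes 120 N, or if a joint passes its speed limit or range.

### The arm

A 7-joint arm with a two-finger parallel gripper is mounted at the origin on the work surface. World frame = base frame: x ahead of the robot, y to its left, z up, the work surface at z = 0. Lengths are in m, angles in rad, forces in N, time in s.
With the tool pointing down it reaches from about 0.425 to 0.975 m from the base axis. Payload 16.7 kg.
Tool frame: the origin (TCP) lies on the centre line of the jaws, within the pads' length; the fingertips stand 8 mm ahead of it and the grasp point (between the pads) lies 11 mm behind it (bot.tips_ahead is the distance from the TCP to the fingertips, in m); z points along the fingers, y is the direction in which the jaws open and shut (so a half turn about z gives the same grasp; the last joint's range is limited). The gripper opens to 85 mm and grips with 20 to 120 N. Pads are 22 mm wide; open, the fingers measure 114 mm over their backs; the gripper's body (76 mm by 85 mm) begins 54 mm behind the grasp point. The pads swing forward as they close: fully open they stand 13 mm farther back than shut.
Start: joints at [-1.363, 0.426, 0.074, 1.606, -0.034, 1.111, -0.067], TCP at [0.236, 0.632, 0.239] pointing down, gripper open.
Joint ranges: [-2.85, 2.85], [-0.5, 2.14], [-1.23, 1.37], [0.21, 2.46], [-1.02, 4.16], [0.16, 2.05], [-2.73, 2.73]. Speed limits (rad/s): [1.89, 1.89, 2.39, 2.39, 3.01, 3.01, 3.01].

### API

Orientations are given as [roll, pitch, yaw] about the fixed x, y, z axes, in that order (R = Rz(yaw) Ry(pitch) Rx(roll)).
In Python, from cell import bot, viewer gives the robot as it stands. The module is installed in compiled form; this text tells all that it offers.
- The arm moves only by the tool carry_out, never from a script. Its argument "increments" is one flat list of numbers, 4 for each row, row after row: the shift along the tool's x, y, z as a fraction of full scale, then the turn about the tool's z as a fraction of full scale. A call has 1 to 10 rows; each row shifts and turns the commanded pose from where the row before left it, along the tool's axes as they then stand; what a row does not reach is not made up. Full scale, the value 1, is 0.25 m for a shift and 120 degrees for a turn. A row lasts 1/10 s, in which the tool goes at most 50 mm and 8.59 degrees, less where a joint would pass 70% of its speed; a pose out of reach is approached as far as the arm can. A call with a number of a shift or a turn outside -1 to 1 is refused whole. A call with a gripper value outside its range is refused whole. "fingers" is the opening, from 0 (shut) to 1 (fully open), set as the call begins (left out, the last holds). The fingers move at their own pace and stop on an object; "newtons" is the grip in N (left out, the last holds). Time passes only in rows, so rows that do not move let the fingers close. It gives the time, the measured TCP pose, the force and the opening at its end, in the units of the state.
- bot.state(): the state, without advancing time (a new reading comes with each control period).
- viewer.snapshot(name): name is "scene" or "top"; returns the picture (384x512x3 uint8, red, green, blue); there is no depth.
- viewer.calibration(name): a dict with "vfov" (degrees; the focal length in pixels is half the picture's height over the tangent of half this angle, whatever the lens; pixels are square), "cx", "cy" (the principal point, pixels), "dist" ([k1, k2, p1, p2, k3] as OpenCV has them; the pictures are not rectified), "world_from_camera" (4x4, takes a point from camera to world coordinates). Camera axes: x right, y down, z forward; pixel columns grow to the right and rows downward; lengths in m; the calibration is good to about 2 mm. A picture is of the moment at which its call begins. calibration takes no time and is no camera call.
- bot.hand_in(): hands the job in, once; it reports no verdict.
The state is a dict: "clock": time; "q": joint angles; "qd": joint speeds; "effort": joint torques, N m; "tcp_pos": TCP position; "ee_rot": TCP orientation; "wrist_force": force on the tool from outside, world axes, zero at the start; "moment": the same for the moment, N m; "opening": finger opening in m.
Only numpy, scipy, OpenCV 4.12 (cv2) and the standard library are available. Lean on these libraries where they do the work, as an engineer would, in place of code of your own. Each camera call takes 0.05 s, during which the arm holds its last target.

## Working session

There is one attempt and no reset: what is moved stays moved. The work goes in short steps, Python scripts to look and compute and a tool call to move; the robot and the scene stay as the last step left them, time stands still between calls to the robot, and variables do not carry over. Pictures are saved under pics/ and viewed, and the job is handed in when it is done.

Besides the shell and the picture viewer there is one more tool, called in YAML: its name, and indented under it one key for each argument. carry_out: Moves the arm, as the interface text tells. Its arguments: {"type":"object","properties":{"increments":{"type":"array","items":{"type":"number","minimum":-1,"maximum":1}},"fingers":{"type":"number"},"newtons":{"type":"number"}},"required":["increments"]}

```bash
mkdir -p pics
python3 - <<'E'
from cell import bot, viewer
import cv2
for n in ("scene","top"):
    im=viewer.snapshot(n); cv2.imwrite(f"pics/{n}0.png",cv2.resize(im[:,:,::-1],(800,600),interpolation=cv2.INTER_CUBIC)); cv2.imwrite(f"pics/{n}0_raw.png",im[:,:,::-1])
    print(viewer.calibration(n))
print(bot.state(), bot.tips_ahead)
E
```

```text
{'vfov': 48.594491198616986, 'cx': 262.9835689521391, 'cy': 189.4524647800191, 'dist': array([-0.0809907,  0.       ,  0.       ,  0.       ,  0.       ]), 'world_from_camera': array([[-0.49395555,  0.52315279, -0.69449196,  1.20993219],
       [ 0.86916233,  0.27526107, -0.41083839,  0.36213461],
       [-0.02376465, -0.80656215, -0.59067143,  0.64204634],
       [ 0.        ,  0.        ,  0.        ,  1.        ]])}
{'vfov': 52.50633669623131, 'cx': 249.38167411035312, 'cy': 191.36761609078596, 'dist': array([0.02763699, 0.        , 0.        , 0.        , 0.        ]), 'world_from_camera': array([[-0.01998545, -0.99845502,  0.05184742,  0.4943506 ],
       [-0.99979693,  0.01982445, -0.00361777, -0.02602597],
       [ 0.00258433, -0.05190919, -0.99864847,  1.03244649],
       [ 0.        ,  0.        ,  0.        ,  1.        ]])}
{'clock': 0.1, 'q': array([-1.36348309,  0.42670319,  0.07385129,  1.60652642, -0.03408066,
        1.11079313, -0.06713024]), 'qd': array([-0.00028783, -0.00224486,  0.00042191, -0.00124326, -0.00024239,
        0.00036726, -0.00131073]), 'effort': array([ 7.41234748e-03, -9.51545763e+01,  3.77156004e+00, -4.64408255e+01,
        1.98179588e-02,  6.47266716e-03,  4.29747161e-05]), 'tcp_pos': array([0.23567603, 0.6321472 , 0.23866538]), 'ee_rot': array([-3.14042604e+00,  1.01326673e-04,  2.78472827e+00]), 'wrist_force': array([-0.15188825,  0.80792266, -0.54321479]), 'moment': array([-0.00136757, -0.02415513, -0.03074393]), 'opening': 0.08534919405164391} 0.008
```

View pics/top0.png

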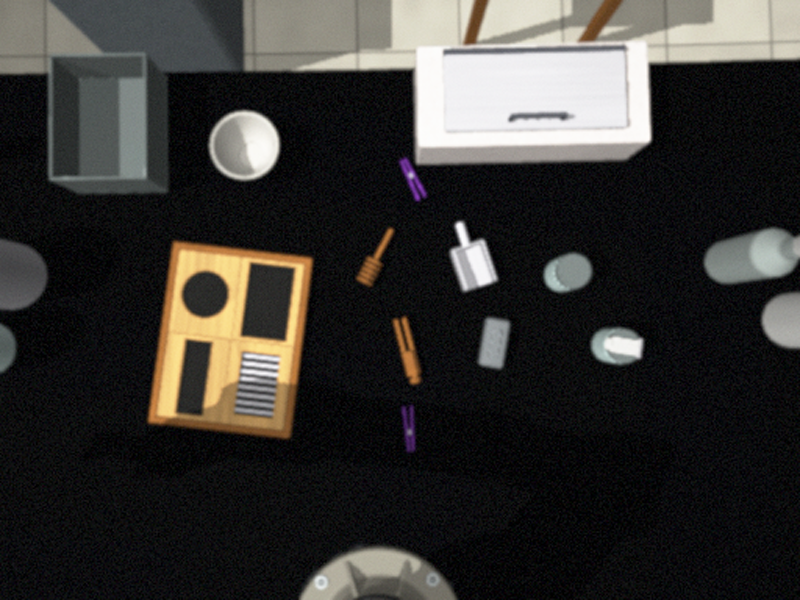

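View pics/scene0.png

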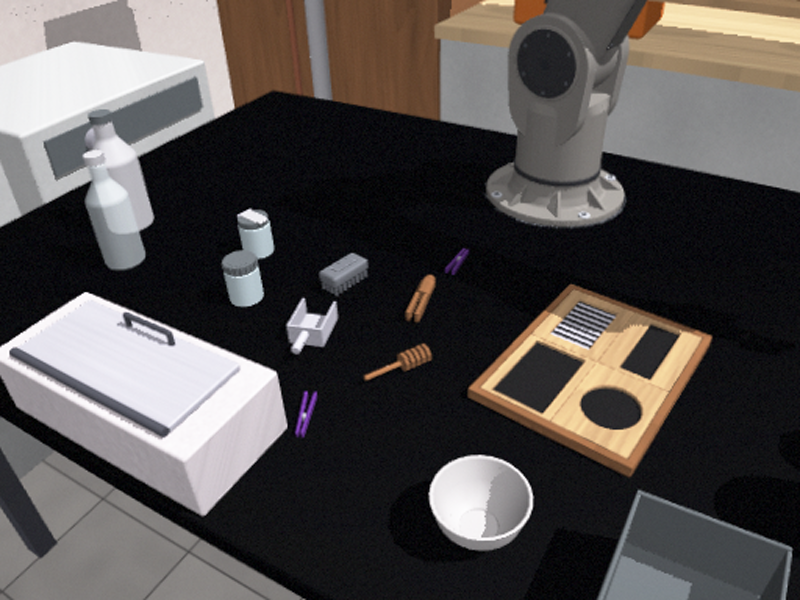

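The top view shows the tray at the left (240–440 rows) and, in the middle, the dipper (375,257), scoop (472,257), screw jar (567,272), flip-top jar (617,346), brush (494,343) and peg (407,350). I'll zoom in next.

```bash
cat > h.py <<'E'
import numpy as np, cv2
from cell import bot, viewer
def KD(n):
    c=viewer.calibration(n); f=192/np.tan(np.radians(c['vfov']/2))
    return np.array([[f,0,c['cx']],[0,f,c['cy']],[0,0,1]]),c['dist'],c['world_from_camera']
def p2w(n,uv,z):
    K,D,T=KD(n); uv=np.array(uv,float).reshape(-1,1,2)
    u=cv2.undistortPoints(uv,K,D).reshape(-1,2)
    d=np.c_[u,np.ones(len(u))]@T[:3,:3].T; o=T[:3,3]
    return o+d*((z-o[2])/d[:,2])[:,None]
def w2p(n,P):
    K,D,T=KD(n); Ti=np.linalg.inv(T)
    r,_=cv2.Rodrigues(Ti[:3,:3]); return cv2.projectPoints(np.array(P,float).reshape(-1,1,3),r,Ti[:3,3],K,D)[0].reshape(-1,2)
def crop(im,x0,y0,x1,y1,s,name):
    c=cv2.resize(im[y0:y1,x0:x1],None,fx=s,fy=s,interpolation=cv2.INTER_CUBIC)
    for x in range((x0+9)//10*10,x1,10):
        cv2.line(c,(int((x+.5-x0)*s),0),(int((x+.5-x0)*s),6 if x%50 else 14),(0,255,255),1)
        if x%20==0: cv2.putText(c,str(x),(int((x+.5-x0)*s)-8,24),0,.35,(0,255,255),1)
    for y in range((y0+9)//10*10,y1,10):
        cv2.line(c,(0,int((y+.5-y0)*s)),(6,int((y+.5-y0)*s)),(0,255,255),1)
        if y%20==0: cv2.putText(c,str(y),(8,int((y+.5-y0)*s)+4),0,.35,(0,255,255),1)
    cv2.imwrite(name,c)
def snap(n,name):
    im=viewer.snapshot(n)[:,:,::-1].copy(); cv2.imwrite(name+"_raw.png",im); return im
E
python3 - <<'E'
from h import *
im=cv2.imread('pics/top0_raw.png')
im=np.clip(im.astype(float)*1.3,0,255).astype('uint8')
crop(im,90,145,210,285,4,'pics/c_tray.png')
crop(im,220,130,420,260,4,'pics/c_obj.png')
E
```

```text
(no output)
```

View pics/c_tray.png

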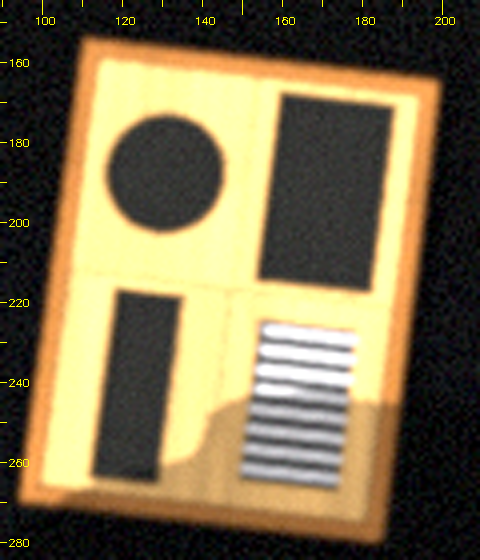

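View pics/c_obj.png

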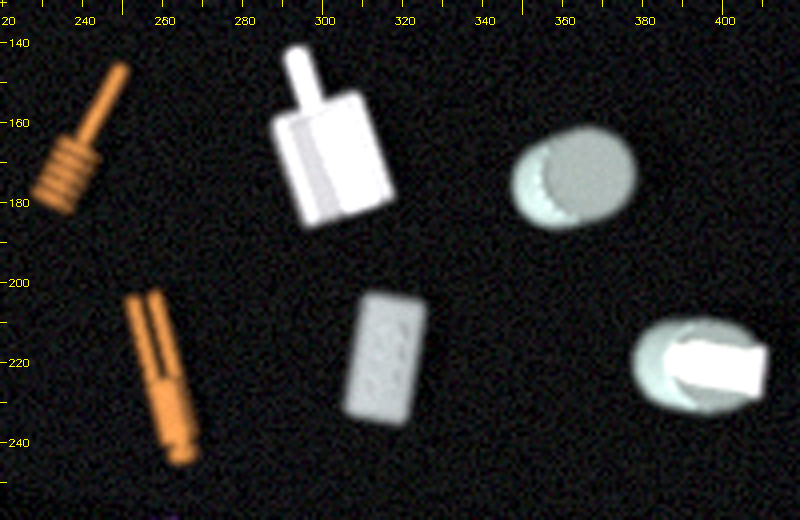

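```bash
cat > est.py <<'E'
from h import *
def R(px,x0,y0,s=4): return (np.array(px,float)+.5)/s-.5+np.array([x0,y0])
o=lambda px:R(px,220,130); t=lambda px:R(px,90,145)
c=p2w('top',t([(85,38),(440,80),(383,543),(20,503)]),.016)
print('tray corners',c.round(4).tolist()); ctr=c.mean(0)
# x along long side (image vertical)
ex=(c[0]+c[1]-c[2]-c[3])[:2]; ex/=np.linalg.norm(ex); ey=np.array([-ex[1],ex[0]])
print('ctr',ctr.round(4),'yaw',np.arctan2(ex[1],ex[0]), 'L',np.linalg.norm(c[0]-c[3]),np.linalg.norm(c[0]-c[1]))
yaw=np.arctan2(ex[1],ex[0])
bays={}
for n,px in dict(round=[(106,172),(225,172),(165,113),(165,232)],wide=[(281,93),(395,106),(371,291),(258,277)],narrow=[(117,289),(182,297),(157,481),(92,474)],rib=[(263,322),(355,333),(335,488),(240,478)]).items():
    w=p2w('top',t(px),.016 if n!='rib' else .010).mean(0); d=w[:2]-ctr[:2]; print(n,w[:2].round(4),'in tray',(d@ex).round(4),(d@ey).round(4))
s=p2w('top',o([(271,122),(358,92),(394,197),(308,227)]),.033)
h=p2w('top',o([(296,46)]),.022)[0]
print('scoop',s.round(4).tolist(),np.linalg.norm(s[0]-s[1]),np.linalg.norm(s[0]-s[3]),h)
ax=(s[0]+s[1]-s[2]-s[3])[:2]; ax/=np.linalg.norm(ax); print(' yaw',np.arctan2(ax[1],ax[0]),'center',s.mean(0)[:2]+ax*.020)
d=p2w('top',o([(32,196),(70,213),(102,155),(72,135),(122,66)]),.013)
e=(d[0]+d[1])/2; ax=(d[4]-e)[:2]; print('dipper',e,d[4],np.linalg.norm(ax),'ctr',(e+d[4])[:2]/2,'yaw',np.arctan2(ax[1],ax[0]))
b=p2w('top',o([(366,291),(427,300),(406,426),(344,412)]),.036); ax=(b[0]+b[1]-b[2]-b[3])[:2]
print('brush',b.mean(0),'yaw',np.arctan2(ax[1],ax[0]),np.linalg.norm(b[0]-b[1]),np.linalg.norm(b[0]-b[3]))
E
python3 est.py
```

```text
tray corners [[0.6518, 0.3305, 0.016], [0.6199, 0.0993, 0.016], [0.3207, 0.1398, 0.016], [0.3517, 0.3721, 0.016]]
ctr [0.486  0.2354 0.016 ] yaw -0.13615691690594406 L 0.30303018080731503 0.23342162875938882
round [0.5629 0.2788] in tray 0.0703 0.0534
wide [0.5482 0.1743] in tray 0.0699 -0.0521
narrow [0.4254 0.2974] in tray -0.0685 0.0531
rib [0.4097 0.1949] in tray -0.0701 -0.0505
scoop [[0.625, -0.1293, 0.033], [0.6434, -0.1859, 0.033], [0.5749, -0.2072, 0.033], [0.5567, -0.1514, 0.033]] 0.05951438409903889 0.07182681011582244 [ 0.67606678 -0.14800565  0.022     ]
 yaw 0.3070733706078414 center [ 0.61906229 -0.1624168 ]
dipper [0.57607451 0.01436878 0.013     ] [ 0.66669372 -0.03406691  0.013     ] 0.10275142685575296 ctr [ 0.62138411 -0.00984907] yaw -0.49086286187953687
brush [ 0.47234267 -0.19839697  0.036     ] yaw -0.2018568319120722 0.03932349200570353 0.07844434551610682
```

```bash
cat > ov.py <<'E'
from h import *
import sys
def box(c,yaw,x0,x1,y0,y1,z0,z1):
    R=np.array([[np.cos(yaw),-np.sin(yaw)],[np.sin(yaw),np.cos(yaw)]])
    out=[]
    for z in (z0,z1):
        out.append([list(R@[x,y]+c)+[z] for x,y in [(x0,y0),(x1,y0),(x1,y1),(x0,y1),(x0,y0)]])
    return out
def circ(c,r,z): a=np.linspace(0,2*np.pi,40); return [[c[0]+r*np.cos(t),c[1]+r*np.sin(t),z] for t in a]
def lines(e):
    L=[]
    L+=box(e['scoop'][:2],e['scoop'][2],-.055,.015,-.027,.027,.0,.033)+box(e['scoop'][:2],e['scoop'][2],.015,.055,-.007,.007,.022,.022)
    L+=box(e['dip'][:2],e['dip'][2],-.05,-.01,-.013,.013,.013,.013)+box(e['dip'][:2],e['dip'][2],-.01,.05,-.004,.004,.013,.013)
    L+=box(e['brush'][:2],e['brush'][2],-.04,.04,-.02,.02,.014,.036)
    for k in('flip','screw'): L+=[circ(e[k],.028,0),circ(e[k],.028,.05),circ(e[k],.028,.0755)]
    c,y=e['tray'][:2],e['tray'][2]
    L+=box(c,y,-.15,.15,-.116,.116,0,.016)
    R=np.array([[np.cos(y),-np.sin(y)],[np.sin(y),np.cos(y)]])
    for (u,v),(l,w) in zip([(.07,-.0525),(-.07,.0525),(-.07,-.0525)],[(.126,.078),(.124,.046),(.104,.064)]):
        L+=box(c+R@[u,v],y,-l/2,l/2,-w/2,w/2,.016,.016)
    L+=[circ(c+R@[.07,.0525],.04,.016)]
    return L
def overlay(n,im,e,win,s,name):
    x0,y0,x1,y1=win
    o=cv2.resize(im[y0:y1,x0:x1],None,fx=s,fy=s,interpolation=cv2.INTER_CUBIC)
    for l in lines(e):
        p=(w2p(n,l)+.5-[x0,y0])*s-.5
        cv2.polylines(o,[np.round(p*8).astype(np.int32)],False,(0,0,255),1,cv2.LINE_AA,3)
    cv2.imwrite(name,o)
E
cat > e0.py <<'E'
import numpy as np
E=dict(scoop=np.array([.619,-.1624,.307]),dip=np.array([.6214,-.0098,-.491]),brush=np.array([.4723,-.1984,-.202]),
 tray=np.array([.486,.2354,-.136]),flip=np.array([.48,-.33]),screw=np.array([.58,-.27]))
E
cat > run.py <<'E'
from ov import *; from e0 import E
t=cv2.imread('pics/top0_raw.png'); s=cv2.imread('pics/scene0_raw.png')
overlay('top',t,E,(220,130,420,260),4,'pics/o1.png'); overlay('top',t,E,(90,145,210,285),4,'pics/o2.png')
overlay('scene',s,E,(130,120,290,260),5,'pics/o3.png'); overlay('scene',s,E,(290,170,470,310),4,'pics/o4.png')
E
python3 run.py
```

```text
(no output)
```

View pics/o1.png

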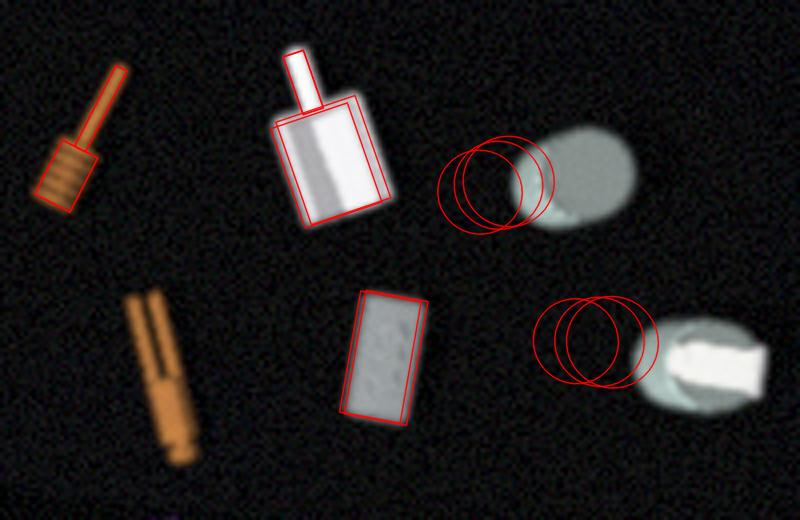

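View pics/o2.png

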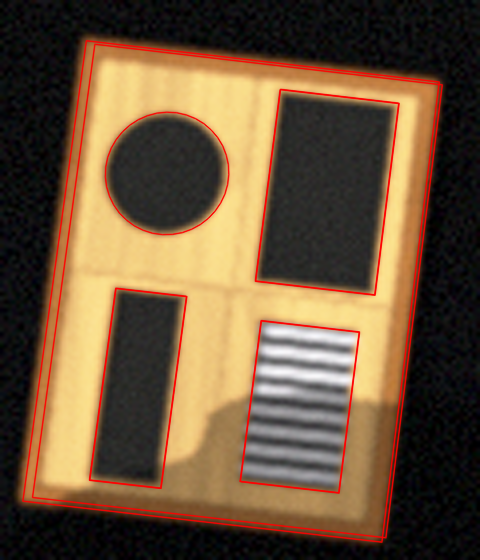

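View pics/o3.png

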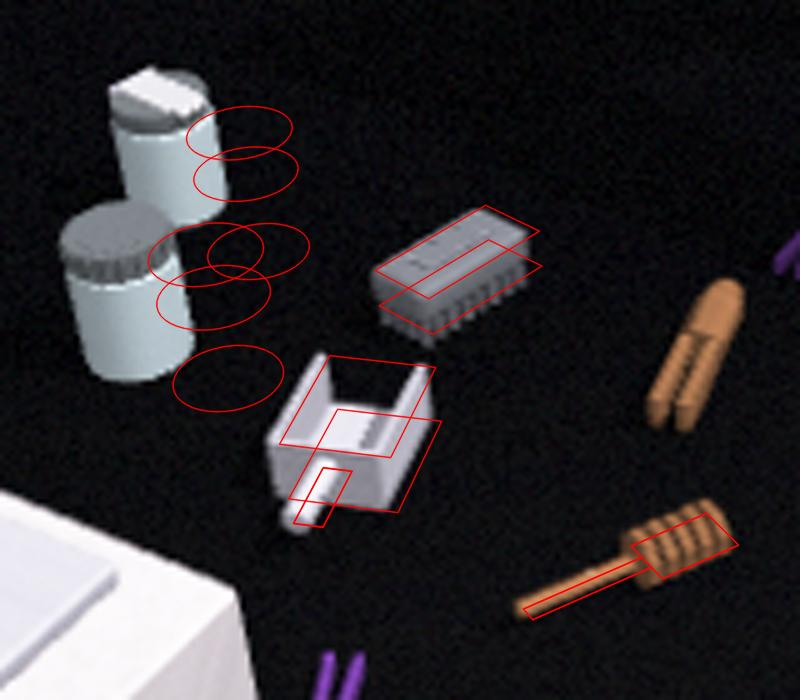

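View pics/o4.png

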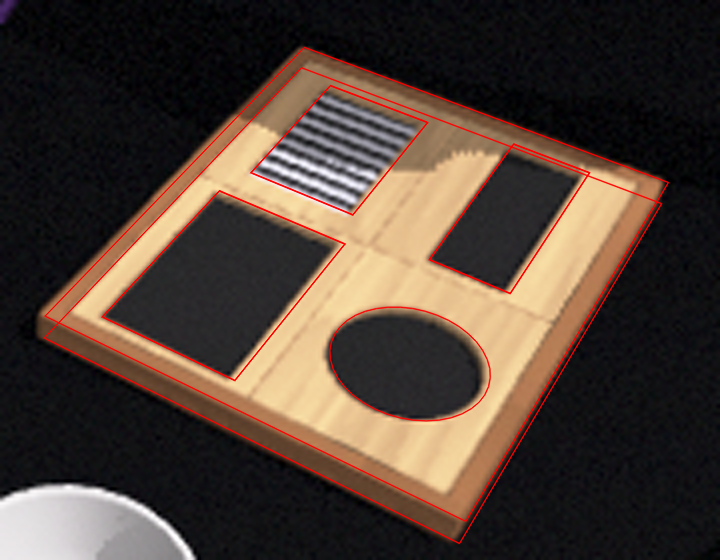

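```bash
sed -i 's/flip=.*/flip=np.array([.465,-.3956]),screw=np.array([.5845,-.32]))/' e0.py; python3 run.py
python3 - <<'E'
import cv2,numpy as np
a=cv2.imread('pics/o1.png')[80:440,400:800];b=cv2.imread('pics/o3.png')[0:400,0:300]
b=cv2.resize(b,(270,360)); cv2.imwrite('pics/o5.png',np.hstack([a,b]))
E
```

```text
(no output)
```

View pics/o5.png

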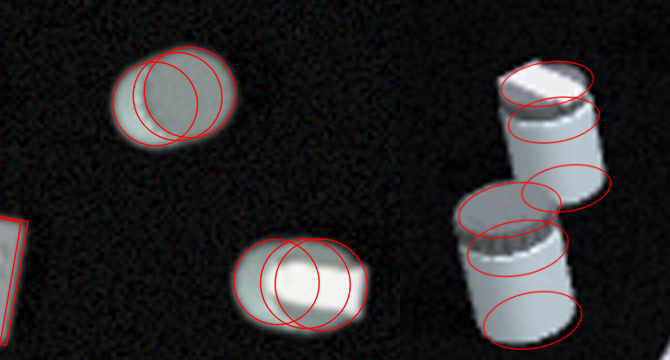

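The two views agree to about 2–3 mm: the red outlines sit on all objects and the four recesses. I'll start with the dipper.

```bash
cat > go.py <<'E'
from h import *
def go(x,y,z,yaw,show=True):
    s=bot.state(); p=s['tcp_pos']; y0=s['ee_rot'][2]
    dy=(yaw-y0+np.pi)%(2*np.pi)-np.pi
    d=np.array([x,y])-p[:2]
    f=lambda a:(d@[np.cos(a),np.sin(a)]/.25, d@[np.sin(a),-np.cos(a)]/.25)
    print('now',p.round(4),round(y0,3),'turn frac',round(-np.degrees(dy)/120,4),'| shift before turn',np.round(f(y0),4),'after',np.round(f(yaw),4),'z',round((p[2]-z)/.25,4))
E
python3 -c "
from go import *
go(.6214-.028*np.cos(-.491),-.0098-.028*np.sin(-.491),.12,2.65)
print(bot.state()['ee_rot'])"
```

```text
now [0.2357 0.6321 0.2387] 2.785 turn frac 0.0643 | shift before turn [-2.2317 -1.852 ] after [-2.4603 -1.5355] z 0.4747
[-3.14042604e+00  1.01326673e-04  2.78472827e+00]
```

carry_out:
  increments: [0, 0, 0, 0.0643, -0.15, -0.094, 0, 0, -0.15, -0.094, 0, 0, -0.15, -0.094, 0, 0, -0.15, -0.094, 0, 0, -0.15, -0.094, 0, 0, -0.15, -0.094, 0, 0, -0.15, -0.094, 0, 0, -0.15, -0.094, 0, 0, -0.15, -0.094, 0, 0]
  fingers: 1
  newtons: 40

```text
clock: 1.1
tcp_pos: [0.434, 0.2849, 0.2393]
ee_rot: [-3.142, -0.0, 2.65]
wrist_force: [1.2, -0.1, 1.1]
opening: 0.0854
```

```bash
python3 -c "
from go import *
go(.6214-.028*np.cos(-.491),-.0098-.028*np.sin(-.491),.019,2.65)
print(bot.state()['q'])"
```

```text
now [0.434  0.2849 0.2393] 2.65 turn frac 0.0001 | shift before turn [-1.1053 -0.6856] after [-1.1054 -0.6855] z 0.8811
[-0.94331468  0.17063168  0.26904065  1.96457845 -0.05336434  1.0131848
  0.42959719]
```

carry_out:
  increments: [-0.15, -0.094, 0, 0, -0.15, -0.094, 0, 0, -0.15, -0.094, 0, 0, -0.15, -0.094, 0, 0, -0.15, -0.094, 0, 0, -0.15, -0.094, 0.1, 0, -0.1, -0.06, 0.1, 0, -0.06, -0.04, 0.1, 0, 0, 0, 0.1, 0, 0, 0, 0, 0]

```text
clock: 2.1
tcp_pos: [0.5865, 0.0152, 0.1366]
ee_rot: [-3.138, -0.004, 2.649]
wrist_force: [-0.2, -0.4, 0.3]
opening: 0.0854
```

```bash
python3 -c "
from go import *
go(.6214-.028*np.cos(-.491),-.0098-.028*np.sin(-.491),.019,2.65)
im=snap('top','pics/t1'); crop(im,200,120,330,250,5,'pics/t1.png')
im=snap('scene','pics/s1'); crop(im,130,100,290,220,5,'pics/s1.png')"
```

```text
now [0.5865 0.0152 0.1366] 2.649 turn frac -0.0005 | shift before turn [-0.0582 -0.0223] after [-0.0582 -0.0223] z 0.4705
```

View pics/t1.png

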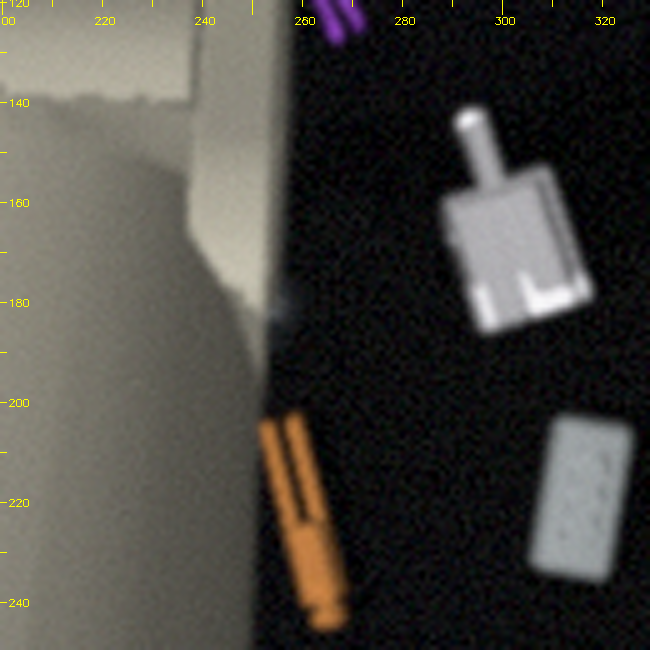

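```bash
python3 -c "
from go import *
print(p2w('top',[(252.5,203),(259,201.5),(264.5,245)],.011))
from e0 import E"
```

```text
[[ 0.51666802 -0.03729459  0.011     ]
 [ 0.52026276 -0.05442777  0.011     ]
 [ 0.40658746 -0.06634219  0.011     ]]
```

View pics/s1.png

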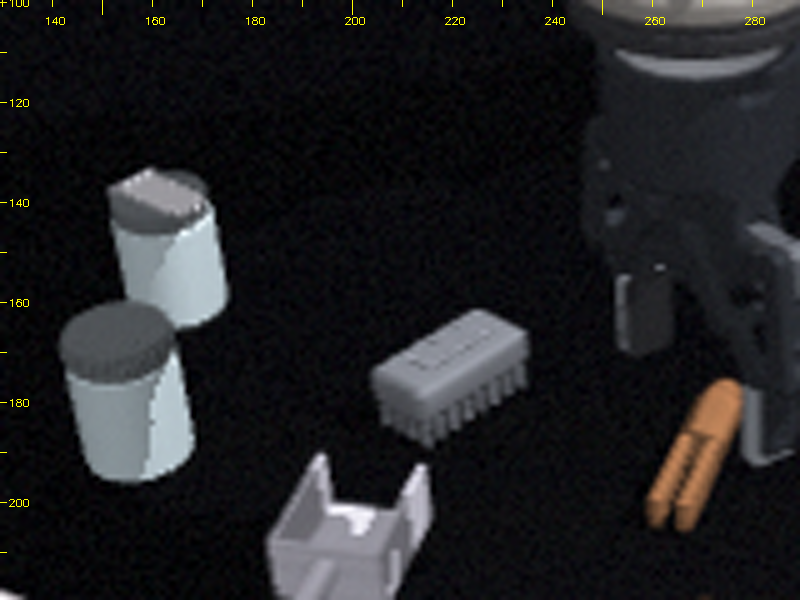

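carry_out:
  increments: [-0.064, -0.025, 0, 0, 0, 0, 0.15, 0, 0, 0, 0.15, 0, 0, 0, 0.08, 0, 0, 0, 0.05, 0, 0, 0, 0.03, 0, 0, 0, 0.0105, 0, 0, 0, 0, 0, 0, 0, 0, 0]
  fingers: 0.8

```text
clock: 3.1
tcp_pos: [0.6002, 0.0029, 0.0231]
ee_rot: [3.141, 0.001, 2.65]
wrist_force: [0.5, -0.4, -0.6]
opening: 0.0682
```

```bash
python3 -c "
from go import *
go(.6224-.028*np.cos(-.491),-.0113-.028*np.sin(-.491),.019,2.65)
im=snap('scene','pics/s2'); crop(im,210,140,330,260,5,'pics/s2.png')"
```

```text
now [0.6002 0.0029 0.0231] 2.65 turn frac 0.0001 | shift before turn [ 0.0071 -0.0083] after [ 0.0071 -0.0083] z 0.0164
```

View pics/s2.png

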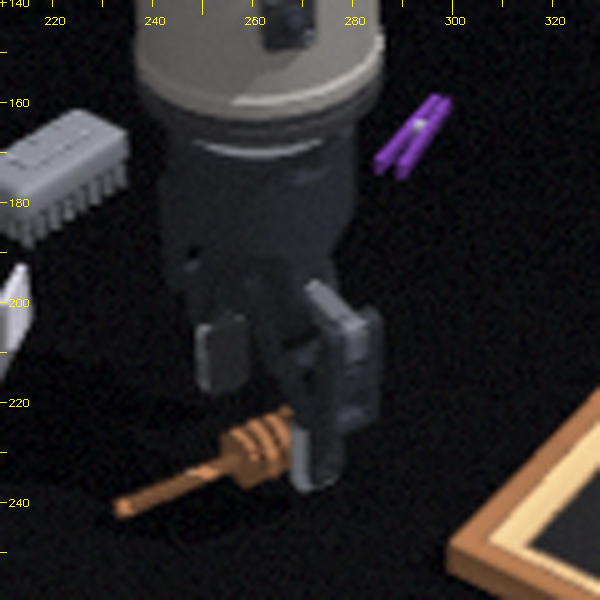

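carry_out:
  increments: [0, 0, 0.016, 0, 0, 0, 0, 0]

```text
clock: 3.35
tcp_pos: [0.5995, 0.003, 0.018]
ee_rot: [-3.142, -0.0, 2.65]
wrist_force: [0.1, -0.2, 0.4]
opening: 0.0682
```

carry_out:
  increments: [0, 0, 0, 0, 0, 0, 0, 0, 0, 0, 0, 0, 0, 0, 0, 0, 0, 0, 0, 0, 0, 0, 0, 0, 0, 0, 0, 0, 0, 0, 0, 0]
  fingers: 0
  newtons: 40

```text
clock: 4.15
tcp_pos: [0.5996, 0.0028, 0.0183]
ee_rot: [3.141, 0.0, 2.65]
wrist_force: [-2.0, 0.5, 6.3]
opening: 0.0245
```

carry_out:
  increments: [0, 0, -0.05, 0, 0, 0, -0.1, 0, 0, 0, -0.1, 0, 0, 0, -0.1, 0, 0, 0, -0.05, 0, 0, 0, 0, 0]

```text
clock: 4.75
tcp_pos: [0.6005, 0.0029, 0.12]
ee_rot: [3.14, 0.002, 2.65]
wrist_force: [0.2, -0.3, -1.2]
opening: 0.0246
```

```bash
python3 -c "
from go import *
go(.4254,.2974,.06,3.006)
im=snap('scene','pics/s3'); crop(im,190,90,330,210,5,'pics/s3.png')"
```

```text
now [0.6005 0.0029 0.12  ] 2.65 turn frac -0.1699 | shift before turn [1.1735 0.7078] after [0.8533 1.0723] z 0.24
```

View pics/s3.png

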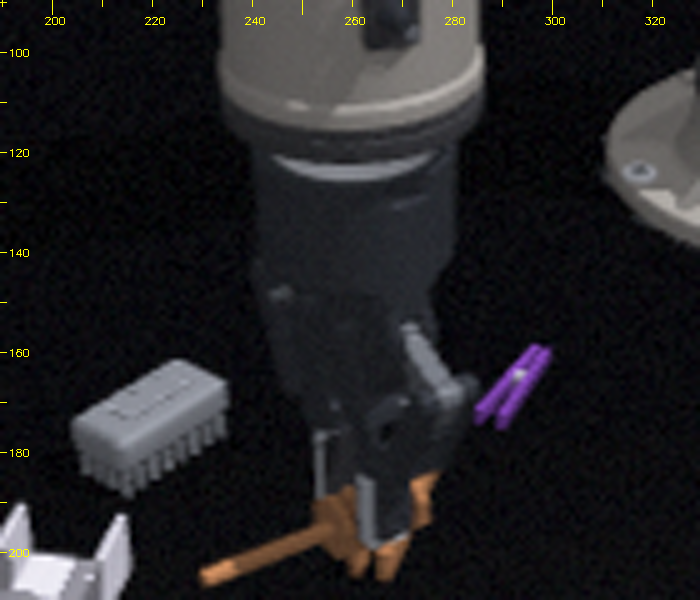

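```bash
cat >> e0.py <<'E'
TY=-.136
def bay(u,v): c,s=np.cos(TY),np.sin(TY); return np.array([.4865+c*u-s*v,.2350+s*u+c*v])
B=dict(round=bay(.07,.0525),wide=bay(.07,-.0525),narrow=bay(-.07,.0525),rib=bay(-.07,-.0525))
E
python3 -c "
from go import *
from e0 import *
print(B)
n=B['narrow']+.0266*np.array([np.cos(3.006),np.sin(3.006)])
print(n); go(*n,.06,3.006)"
```

```text
{'round': array([0.56297165, 0.27752455]), 'wide': array([0.54873563, 0.17349409]), 'narrow': array([0.42426437, 0.29650591]), 'rib': array([0.41002835, 0.19247545])}
[0.39790852 0.30010163]
now [0.5998 0.0031 0.1186] 2.65 turn frac -0.1698 | shift before turn [1.2726 0.6666] after [0.9608 1.068 ] z 0.2344
```

carry_out:
  increments: [0, 0, 0, -0.0566, 0, 0, 0, -0.0566, 0, 0, 0, -0.0566, 0.096, 0.107, 0, 0, 0.096, 0.107, 0, 0, 0.096, 0.107, 0, 0, 0.096, 0.107, 0, 0, 0.096, 0.107, 0, 0, 0.096, 0.107, 0, 0, 0.096, 0.107, 0, 0]

```text
clock: 5.8
tcp_pos: [0.4569, 0.2119, 0.1169]
ee_rot: [-3.14, -0.001, 3.006]
wrist_force: [1.5, 0.7, -1.2]
opening: 0.0248
```

carry_out:
  increments: [0.096, 0.107, 0, 0, 0.096, 0.107, 0, 0, 0.096, 0.106, 0, 0, 0, 0, 0.08, 0, 0, 0, 0.08, 0, 0, 0, 0.07, 0, 0, 0, 0, 0, 0, 0, 0, 0]

```text
clock: 6.6
tcp_pos: [0.3976, 0.2996, 0.0601]
ee_rot: [-3.14, -0.001, 3.005]
wrist_force: [-0.1, 0.2, -0.3]
opening: 0.0246
```

```bash
python3 -c "
from go import *
go(.3979,.3001,.0285,3.006)
im=snap('scene','pics/s4'); crop(im,340,140,480,260,5,'pics/s4.png')
im=snap('top','pics/t4'); crop(im,90,145,210,285,4,'pics/t4.png')"
```

```text
now [0.3976 0.2996 0.0601] 3.005 turn frac -0.0003 | shift before turn [-0.0008  0.0021] after [-0.0008  0.0021] z 0.1263
```

View pics/s4.png

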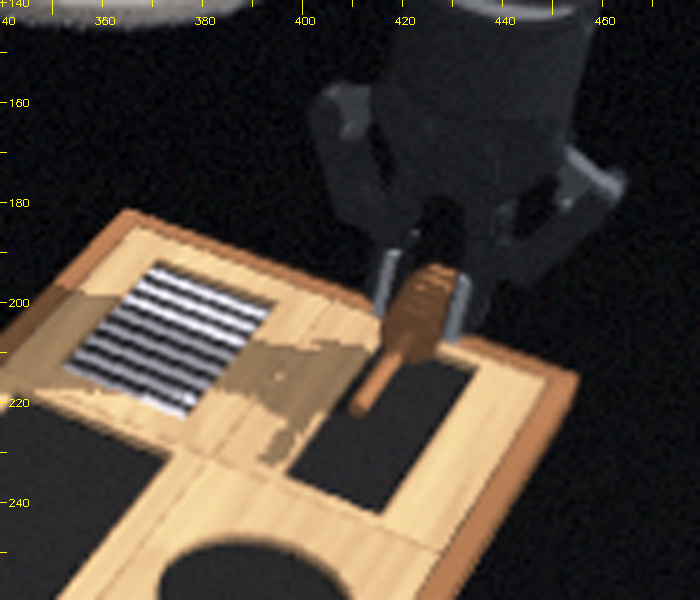

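View pics/t4.png

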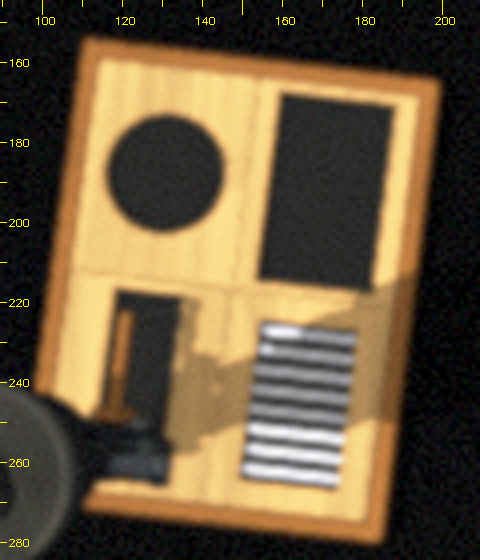

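```bash
python3 -c "
from go import *
for z in (.045,.055,.065): print(p2w('top',[(120.9,222.9),(119.5,246)],z)[:,:2])
print(p2w('scene',[(411,222)],.055))"
```

```text
[[0.47251225 0.29560262]
 [0.41477684 0.29914677]]
[[0.47273341 0.29234545]
 [0.41558269 0.2958537 ]]
[[0.47295457 0.28908827]
 [0.41638855 0.29256063]]
[[0.47523229 0.2877252  0.055     ]]
```

carry_out:
  increments: [0, 0, 0.06, 0, 0, 0, 0.04, 0, 0, 0, 0.02, 0, 0, 0, 0.006, 0, 0, 0, 0, 0, 0, 0, 0, 0]

```text
clock: 7.3
tcp_pos: [0.3981, 0.3002, 0.0294]
ee_rot: [3.141, 0.0, 3.006]
wrist_force: [0.1, -0.8, -1.9]
opening: 0.0248
```

carry_out:
  increments: [0, 0, 0.004, 0, 0, 0, 0, 0]

```text
clock: 7.5
tcp_pos: [0.3981, 0.3003, 0.0283]
ee_rot: [3.141, 0.0, 3.006]
wrist_force: [1.2, 0.7, 0.5]
opening: 0.0244
```

```bash
python3 -c "
from go import *
im=snap('scene','pics/s5'); crop(im,340,140,480,260,5,'pics/s5.png')"
```

```text
(no output)
```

View pics/s5.png

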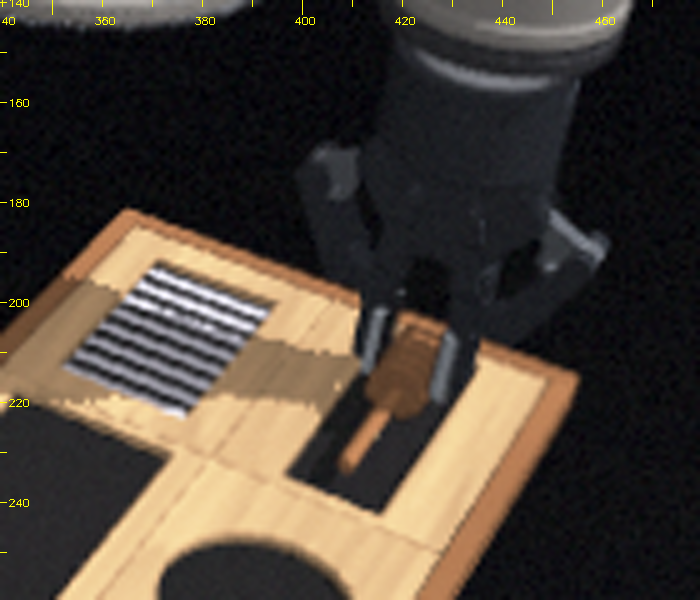

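Dipper head is in the recess. I'll release it partway and then lift.

carry_out:
  increments: [0, 0, 0, 0, 0, 0, 0, 0, 0, 0, 0, 0, 0, 0, 0, 0, 0, 0, -0.03, 0, 0, 0, -0.1, 0, 0, 0, -0.15, 0, 0, 0, -0.15, 0, 0, 0, 0, 0]
  fingers: 0.7

```text
clock: 8.45
tcp_pos: [0.3998, 0.3015, 0.1403]
ee_rot: [3.136, 0.004, 3.005]
wrist_force: [-0.2, 0.0, -0.2]
opening: 0.0597
```

```bash
python3 -c "
from go import *
from e0 import *
im=snap('scene','pics/s6'); crop(im,340,140,480,260,5,'pics/s6.png')
sc=E['scoop']; a=sc[2]; n=np.array([.620,-.164])-.015*np.array([np.cos(a),np.sin(a)])
print(n); go(*n,.018,a+np.pi)
"
```

```text
[ 0.60570133 -0.168533  ]
now [0.399  0.3011 0.1383] 3.006 turn frac -0.2115 | shift before turn [-1.0739 -1.7491] after [-0.2206 -2.0405] z 0.4811
```

View pics/s6.png

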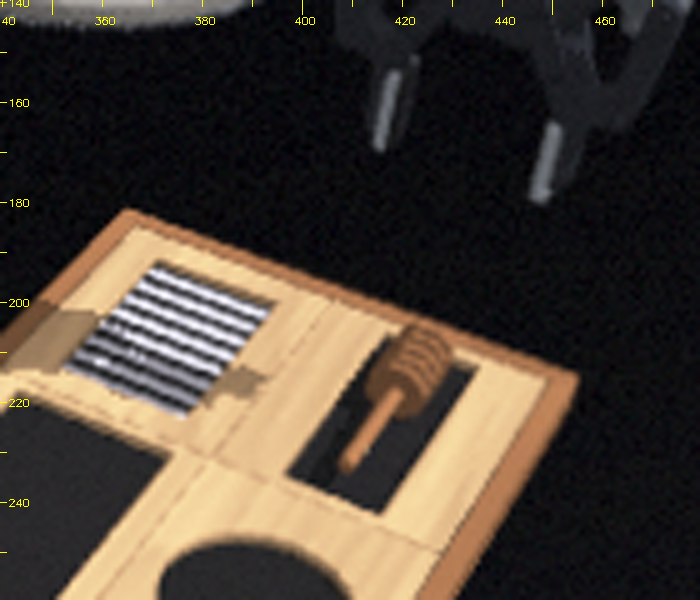

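carry_out:
  increments: [0, 0, 0, -0.0705, 0, 0, 0, -0.0705, 0, 0, 0, -0.0705, -0.0184, -0.17, 0, 0, -0.0184, -0.17, 0, 0, -0.0184, -0.17, 0, 0, -0.0184, -0.17, 0, 0, -0.0184, -0.17, 0, 0, -0.0184, -0.17, 0, 0, -0.0184, -0.17, 0, 0]
  fingers: 1

```text
clock: 9.5
tcp_pos: [0.5185, 0.0246, 0.1351]
ee_rot: [3.141, -0.001, -2.834]
wrist_force: [0.6, 1.0, 0.7]
opening: 0.0853
```

carry_out:
  increments: [-0.0184, -0.17, 0, 0, -0.0184, -0.17, 0, 0, -0.0184, -0.17, 0, 0, -0.0184, -0.17, 0, 0, -0.0184, -0.17, 0, 0, 0, 0, 0, 0, 0, 0, 0, 0]

```text
clock: 10.2
tcp_pos: [0.604, -0.1703, 0.1345]
ee_rot: [3.141, -0.002, -2.836]
wrist_force: [0.1, 1.0, -0.6]
opening: 0.0853
```

```bash
python3 -c "
from go import *
go(.6057,-.1685,.018,.307+np.pi)
print(bot.state()['q'])
im=snap('scene','pics/s7'); crop(im,130,100,290,240,5,'pics/s7.png')
im=snap('top','pics/t7'); crop(im,90,145,210,285,4,'pics/t7.png')
"
```

```text
now [ 0.604  -0.1703  0.1345] -2.836 turn frac -0.0009 | shift before turn [-0.0085  0.0049] after [-0.0085  0.0049] z 0.4659
[-0.08455684  0.47689153  0.33811636  1.82206547 -0.19858944  0.87766998
  2.22228669]
```

View pics/s7.png

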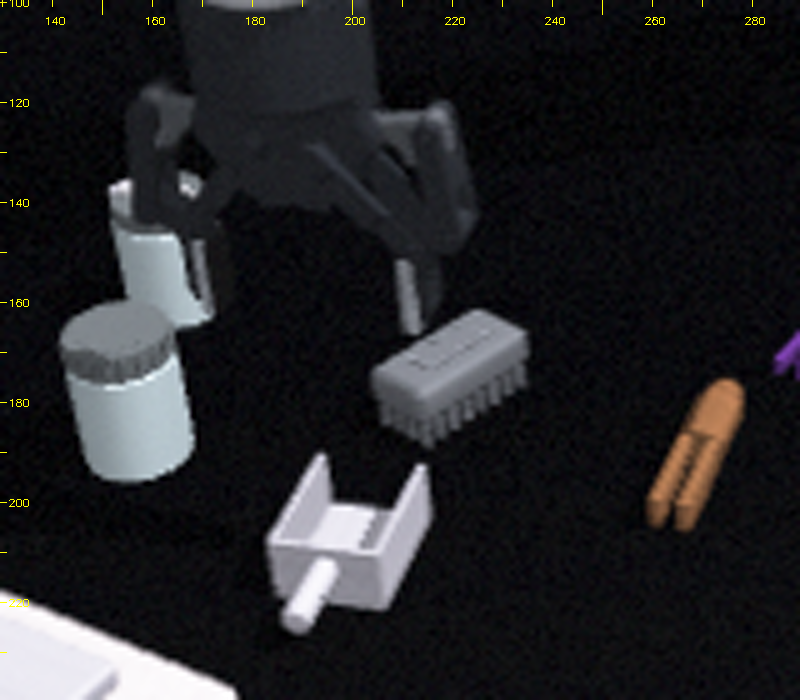

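View pics/t7.png

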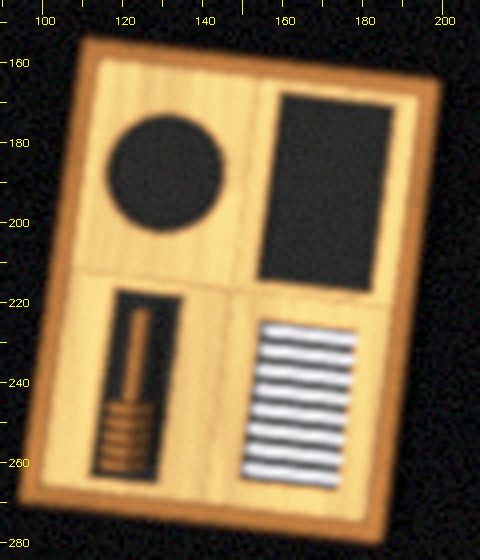

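carry_out:
  increments: [-0.0085, 0.005, 0, 0, 0, 0, 0.15, 0, 0, 0, 0.15, 0, 0, 0, 0.08, 0, 0, 0, 0.05, 0, 0, 0, 0.025, 0, 0, 0, 0.0115, 0, 0, 0, 0, 0]

```text
clock: 11.1
tcp_pos: [0.6068, -0.1674, 0.0196]
ee_rot: [-3.141, 0.001, -2.834]
wrist_force: [0.2, 0.5, 0.4]
opening: 0.0855
```

```bash
python3 -c "
from go import *
go(.6057,-.1685,.018,.307+np.pi)
im=snap('scene','pics/s8'); crop(im,150,130,270,250,5,'pics/s8.png')
"
```

```text
now [ 0.6068 -0.1674  0.0196] -2.834 turn frac 0.0001 | shift before turn [ 0.0057 -0.0027] after [ 0.0057 -0.0027] z 0.0064
```

View pics/s8.png

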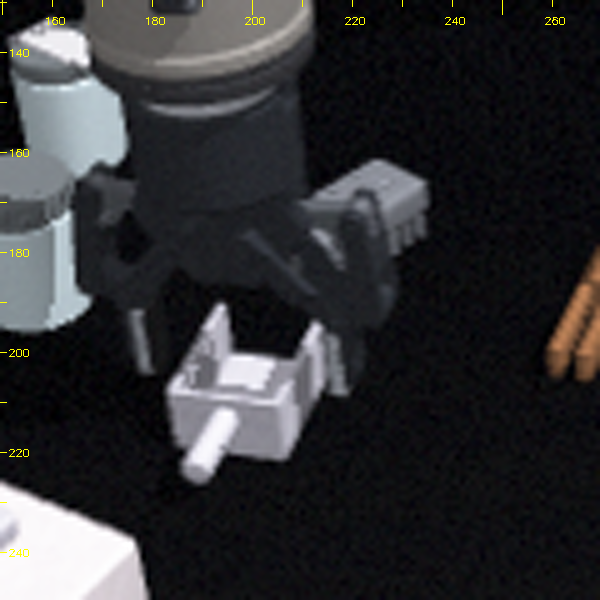

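carry_out:
  increments: [0.0057, -0.0027, 0.005, 0, 0, 0, 0, 0, 0, 0, 0, 0, 0, 0, 0, 0, 0, 0, 0, 0, 0, 0, 0, 0, 0, 0, 0, 0, 0, 0, 0, 0]
  fingers: 0
  newtons: 40

```text
clock: 11.95
tcp_pos: [0.6054, -0.1688, 0.0184]
ee_rot: [-3.141, 0.0, -2.835]
wrist_force: [-1.7, 0.5, 6.6]
opening: 0.0529
```

carry_out:
  increments: [0, 0, -0.04, 0, 0, 0, -0.08, 0, 0, 0, -0.1, 0, 0, 0, -0.1, 0, 0, 0, -0.08, 0, 0, 0, 0, 0]

```text
clock: 12.55
tcp_pos: [0.6067, -0.169, 0.1212]
ee_rot: [-3.14, 0.004, -2.835]
wrist_force: [0.2, 0.9, -1.6]
opening: 0.0528
```

```bash
python3 -c "
from go import *
from e0 import *
im=snap('scene','pics/s9'); crop(im,150,100,270,240,4,'pics/s9.png')
a=TY+np.pi; n=B['wide']+.0145*np.array([np.cos(a),np.sin(a)])
print(n);go(*n,.06,a)
"
```

```text
[0.53436952 0.17546002]
now [ 0.606  -0.1687  0.1195] -2.835 turn frac 0.2115 | shift before turn [-0.1429  1.3988] after [0.4706 1.325 ] z 0.238
```

View pics/s9.png

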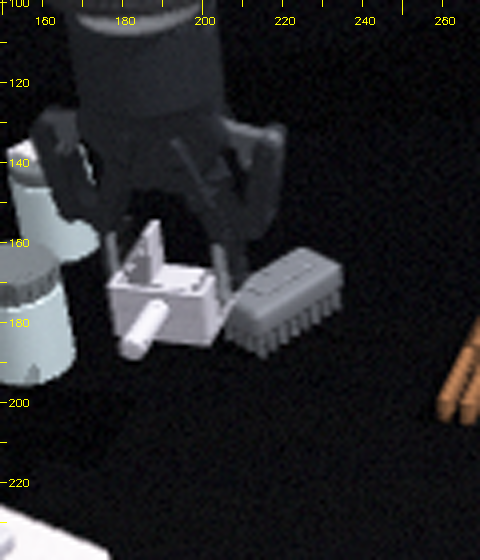

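carry_out:
  increments: [0, 0, 0, 0.0705, 0, 0, 0, 0.0705, 0, 0, 0, 0.0705, 0.047, 0.1325, 0, 0, 0.047, 0.1325, 0, 0, 0.047, 0.1325, 0, 0, 0.047, 0.1325, 0, 0, 0.047, 0.1325, 0, 0, 0.047, 0.1325, 0, 0, 0.047, 0.1325, 0, 0]

```text
clock: 13.6
tcp_pos: [0.5542, 0.0736, 0.1171]
ee_rot: [-3.141, -0.001, 3.006]
wrist_force: [0.7, 0.5, -1.8]
opening: 0.0532
```

carry_out:
  increments: [0.047, 0.1325, 0, 0, 0.047, 0.1325, 0, 0, 0.047, 0.1325, 0, 0, 0, 0, 0.08, 0, 0, 0, 0.08, 0, 0, 0, 0.07, 0, 0, 0, 0, 0, 0, 0, 0, 0]

```text
clock: 14.4
tcp_pos: [0.5334, 0.1752, 0.06]
ee_rot: [-3.141, -0.001, 3.005]
wrist_force: [0.3, 0.3, -1.5]
opening: 0.0531
```

```bash
python3 -c "
from go import *
go(.5344,.1755,.0288,-.136+np.pi)
im=snap('scene','pics/s10'); crop(im,290,140,430,270,5,'pics/s10.png')
im=snap('top','pics/t10'); crop(im,90,145,210,285,4,'pics/t10.png')
"
```

```text
now [0.5334 0.1752 0.06  ] 3.005 turn frac -0.0001 | shift before turn [-0.0036  0.0018] after [-0.0036  0.0018] z 0.1249
```

View pics/s10.png

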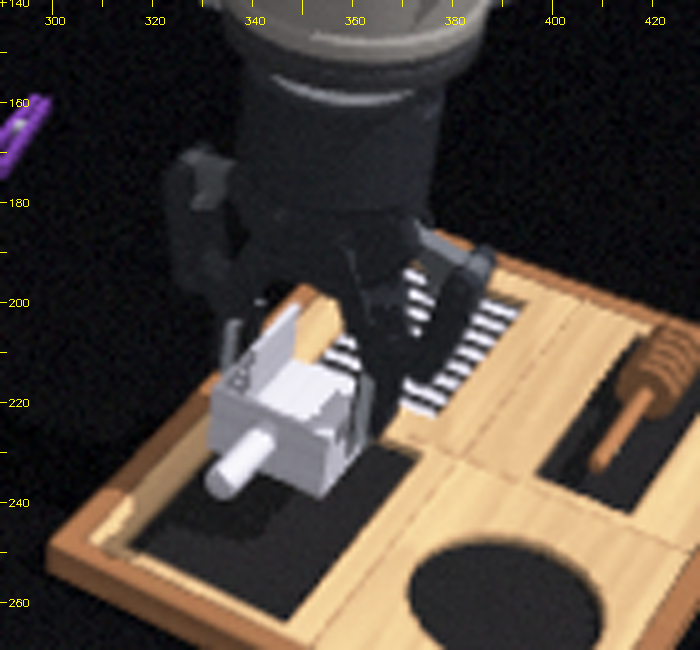

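View pics/t10.png

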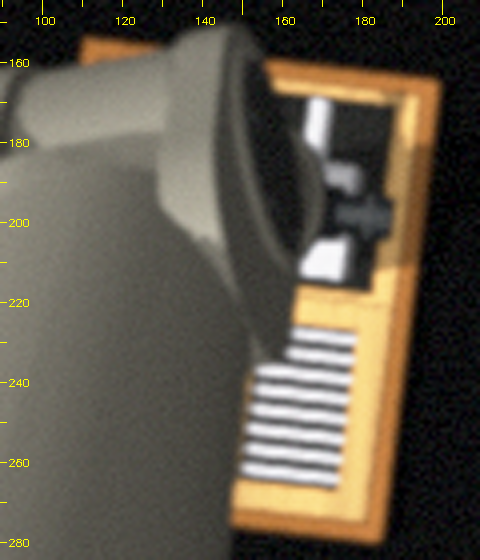

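```bash
python3 -c "
from go import *
print(p2w('top',[(169,169)],.066), p2w('top',[(172,214.6)],.045), p2w('scene',[(334,238)],.06))
t=np.array([.5334,.1752]);d=np.array([.9908,-.1356]); print(t+.0695*d, t-.0405*d, t+.0145*d)"
```

```text
[[0.60423346 0.16938539 0.066     ]] [[0.4907037  0.16714465 0.045     ]] [[0.60221612 0.16415573 0.06      ]]
[0.6022606 0.1657758] [0.4932726 0.1806918] [0.5477666 0.1732338]
```

Positions agree with the scoop's expected pose. Lowering and releasing it now.

carry_out:
  increments: [-0.0036, 0.0018, 0.06, 0, 0, 0, 0.04, 0, 0, 0, 0.018, 0, 0, 0, 0.004, 0, 0, 0, 0, 0, 0, 0, 0, 0]

```text
clock: 15.1
tcp_pos: [0.5348, 0.1759, 0.0299]
ee_rot: [3.141, 0.0, 3.006]
wrist_force: [0.7, -0.5, -0.8]
opening: 0.0531
```

carry_out:
  increments: [0, 0, 0.006, 0, 0, 0, 0, 0, 0, 0, 0, 0]

```text
clock: 15.4
tcp_pos: [0.5348, 0.1759, 0.0284]
ee_rot: [3.141, 0.0, 3.006]
wrist_force: [0.6, -0.1, 1.1]
opening: 0.0533
```

carry_out:
  increments: [0, 0, 0, 0, 0, 0, 0, 0, 0, 0, 0, 0, 0, 0, 0, 0, 0, 0, 0, 0, 0, 0, -0.05, 0, 0, 0, -0.1, 0, 0, 0, -0.15, 0, 0, 0, -0.15, 0, 0, 0, 0, 0]
  fingers: 0.9

```text
clock: 16.4
tcp_pos: [0.537, 0.1765, 0.1461]
ee_rot: [3.137, 0.006, 3.005]
wrist_force: [0.3, 0.4, -0.5]
opening: 0.077
```

```bash
python3 -c "
from go import *
from e0 import *
im=snap('scene','pics/s11'); crop(im,290,140,430,270,5,'pics/s11.png')
go(.473,-.1995,.02,-.202+np.pi)
"
```

```text
now [0.536  0.1764 0.1439] 3.006 turn frac 0.0315 | shift before turn [ 0.0456 -1.5239] after [-0.055  -1.5236] z 0.4954
```

View pics/s11.png

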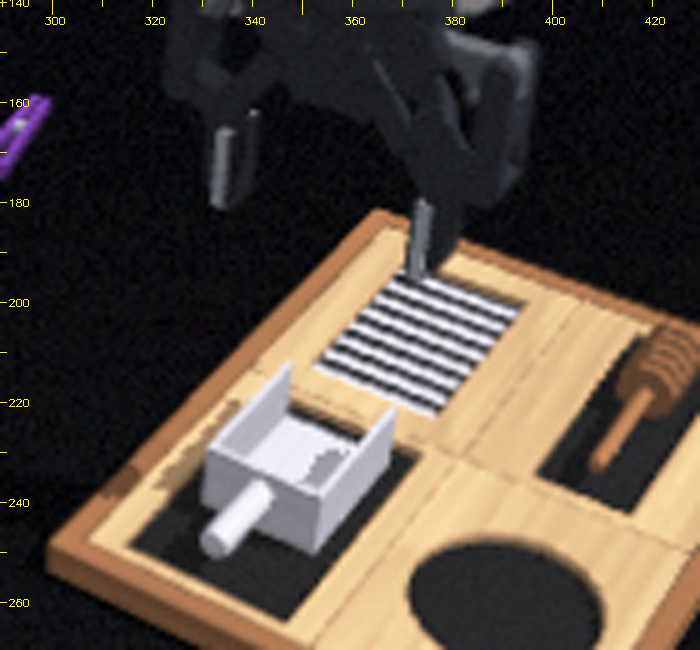

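carry_out:
  increments: [-0.0061, -0.169, 0, 0.0315, -0.0061, -0.169, 0, 0, -0.0061, -0.169, 0, 0, -0.0061, -0.169, 0, 0, -0.0061, -0.169, 0, 0, -0.0061, -0.169, 0, 0, -0.0061, -0.169, 0, 0, -0.0061, -0.169, 0, 0, -0.0061, -0.169, 0, 0, 0, 0, 0, 0]
  fingers: 0.85

```text
clock: 17.45
tcp_pos: [0.4726, -0.2052, 0.1408]
ee_rot: [-3.14, -0.0, 2.933]
wrist_force: [0.6, -0.0, -0.7]
opening: 0.0724
```

```bash
python3 -c "
from go import *
from e0 import *
im=snap('top','pics/t12'); crop(im,90,145,210,285,4,'pics/t12.png')
go(.473,-.1995,.02,-.202+np.pi)
"
```

```text
now [ 0.4733 -0.2025  0.1405] 2.935 turn frac -0.0023 | shift before turn [0.0034 0.0114] after [0.0034 0.0114] z 0.4821
```

View pics/t12.png

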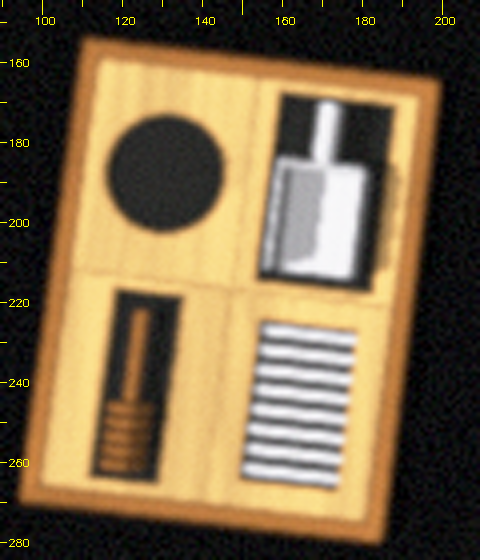

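carry_out:
  increments: [0.0034, 0.009, 0, -0.002, 0, 0, 0.15, 0, 0, 0, 0.15, 0, 0, 0, 0.09, 0, 0, 0, 0.05, 0, 0, 0, 0.03, 0, 0, 0, 0.01, 0, 0, 0, 0, 0, 0, 0, 0, 0]

```text
clock: 18.4
tcp_pos: [0.4748, -0.1974, 0.0216]
ee_rot: [3.142, 0.001, 2.944]
wrist_force: [-0.8, 0.6, 0.7]
opening: 0.0729
```

```bash
python3 -c "
from go import *
go(.473,-.1995,.02,-.202+np.pi)
im=snap('scene','pics/s13'); crop(im,150,100,290,220,5,'pics/s13.png')
"
```

```text
now [ 0.4748 -0.1974  0.0216] 2.944 turn frac 0.0021 | shift before turn [ 0.0055 -0.0095] after [ 0.0054 -0.0096] z 0.0063
```

View pics/s13.png

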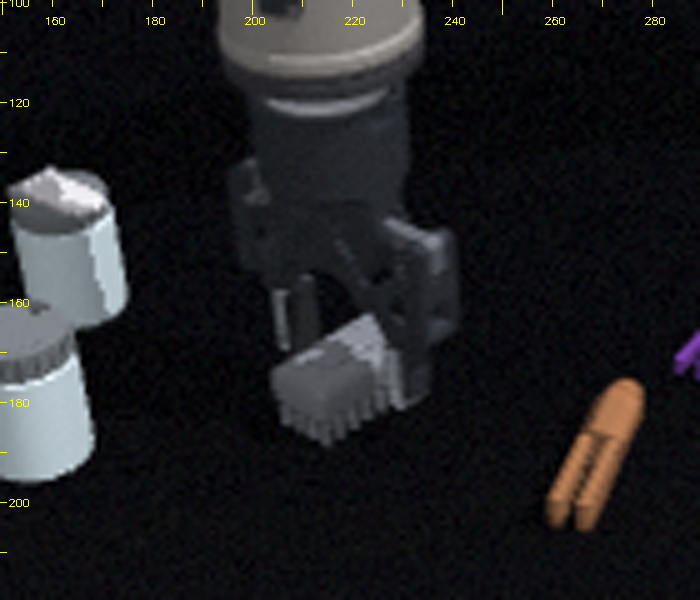

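carry_out:
  increments: [0.005, -0.0095, 0.003, 0, 0, 0, 0, 0, 0, 0, 0, 0, 0, 0, 0, 0, 0, 0, 0, 0, 0, 0, 0, 0, 0, 0, 0, 0, 0, 0, 0, 0]
  fingers: 0
  newtons: 40

```text
clock: 19.25
tcp_pos: [0.4725, -0.1997, 0.0204]
ee_rot: [3.142, 0.0, 2.943]
wrist_force: [-3.6, 0.8, 9.9]
opening: 0.0394
```

carry_out:
  increments: [0, 0, -0.04, 0, 0, 0, -0.08, 0, 0, 0, -0.1, 0, 0, 0, -0.1, 0, 0, 0, -0.08, 0, 0, 0, 0, 0]

```text
clock: 19.85
tcp_pos: [0.4738, -0.1999, 0.1227]
ee_rot: [3.141, 0.004, 2.944]
wrist_force: [0.2, 0.4, -1.4]
opening: 0.0392
```

```bash
python3 -c "
from go import *
from e0 import *
im=snap('scene','pics/s14'); crop(im,150,80,290,220,4,'pics/s14.png')
go(*B['rib'],.06,TY+np.pi)
"
```

```text
now [ 0.4733 -0.1995  0.1213] 2.944 turn frac -0.0293 | shift before turn [0.5556 1.4878] after [0.4632 1.5191] z 0.2454
```

View pics/s14.png

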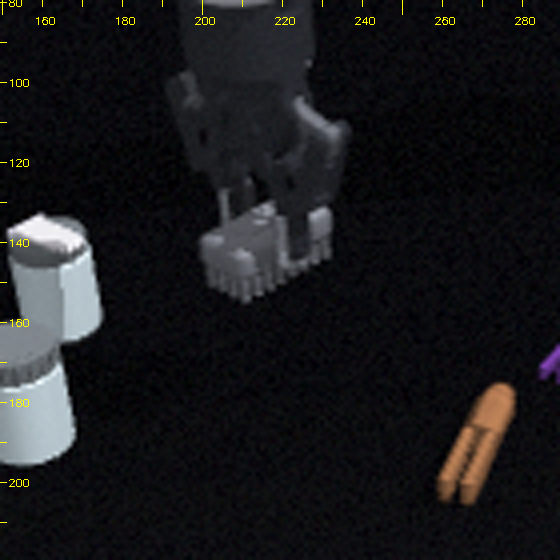

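carry_out:
  increments: [0, 0, 0, -0.0293, 0.042, 0.138, 0, 0, 0.042, 0.138, 0, 0, 0.042, 0.138, 0, 0, 0.042, 0.138, 0, 0, 0.042, 0.138, 0, 0, 0.042, 0.138, 0, 0, 0.042, 0.138, 0, 0, 0.042, 0.138, 0, 0, 0.042, 0.138, 0, 0]

```text
clock: 20.9
tcp_pos: [0.4202, 0.1222, 0.1195]
ee_rot: [-3.141, -0.001, 3.005]
wrist_force: [1.6, 0.1, -0.9]
opening: 0.039
```

carry_out:
  increments: [0.042, 0.138, 0, 0, 0.042, 0.138, 0, 0, 0, 0, 0.08, 0, 0, 0, 0.08, 0, 0, 0, 0.07, 0, 0, 0, 0, 0, 0, 0, 0, 0]

```text
clock: 21.6
tcp_pos: [0.4094, 0.1917, 0.0623]
ee_rot: [-3.14, -0.001, 3.005]
wrist_force: [1.0, 0.4, -1.5]
opening: 0.0389
```

```bash
python3 -c "
from go import *
from e0 import *
im=snap('scene','pics/s15'); crop(im,300,110,440,240,5,'pics/s15.png')
go(*B['rib'],.0304,TY+np.pi)
"
```

```text
now [0.4098 0.192  0.0628] 3.005 turn frac -0.0003 | shift before turn [-0.0007  0.002 ] after [-0.0007  0.002 ] z 0.1295
```

View pics/s15.png

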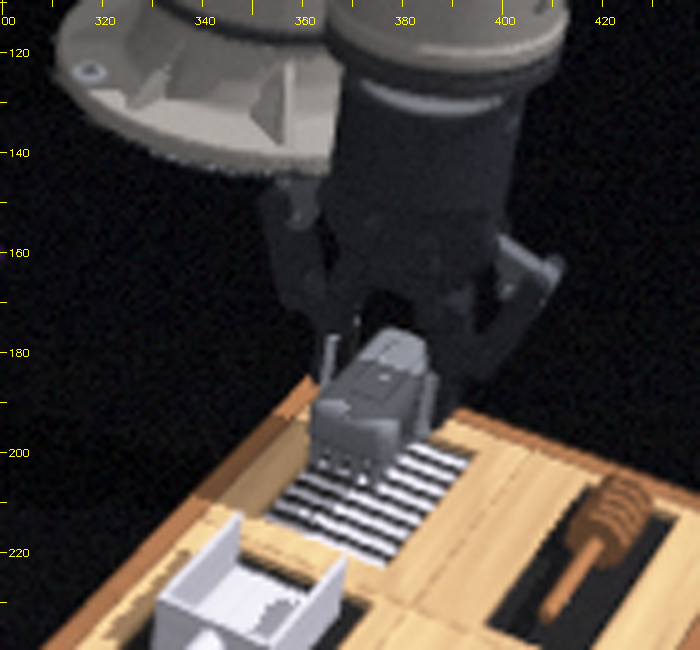

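carry_out:
  increments: [0, 0, 0.06, 0, 0, 0, 0.04, 0, 0, 0, 0.02, 0, 0, 0, 0.008, 0, 0, 0, 0, 0, 0, 0, 0, 0, 0, 0, 0, 0]

```text
clock: 22.35
tcp_pos: [0.4098, 0.1923, 0.0307]
ee_rot: [3.141, 0.0, 3.005]
wrist_force: [0.2, 0.7, -1.0]
opening: 0.0392
```

carry_out:
  increments: [0, 0, 0.002, 0, 0, 0, 0, 0]

```text
clock: 22.55
tcp_pos: [0.4099, 0.1923, 0.0304]
ee_rot: [3.141, 0.0, 3.005]
wrist_force: [-2.1, -1.3, 11.0]
opening: 0.0387
```

carry_out:
  increments: [0, 0, 0, 0, 0, 0, 0, 0, 0, 0, 0, 0, 0, 0, 0, 0, 0, 0, 0, 0, 0, 0, -0.05, 0, 0, 0, -0.1, 0, 0, 0, -0.15, 0, 0, 0, -0.15, 0, 0, 0, 0, 0]
  fingers: 0.8

```text
clock: 23.55
tcp_pos: [0.4116, 0.1931, 0.1472]
ee_rot: [3.136, 0.004, 3.005]
wrist_force: [-0.0, 0.9, -0.4]
opening: 0.0683
```

```bash
python3 -c "
from go import *
from e0 import *
im=snap('scene','pics/s16'); crop(im,300,130,440,260,5,'pics/s16.png')
go(.466,-.397,.14,1.57)
"
```

```text
now [0.4107 0.193  0.1452] 3.005 turn frac 0.6853 | shift before turn [-0.5397 -2.3079] after [-2.3597  0.2229] z 0.0208
```

View pics/s16.png

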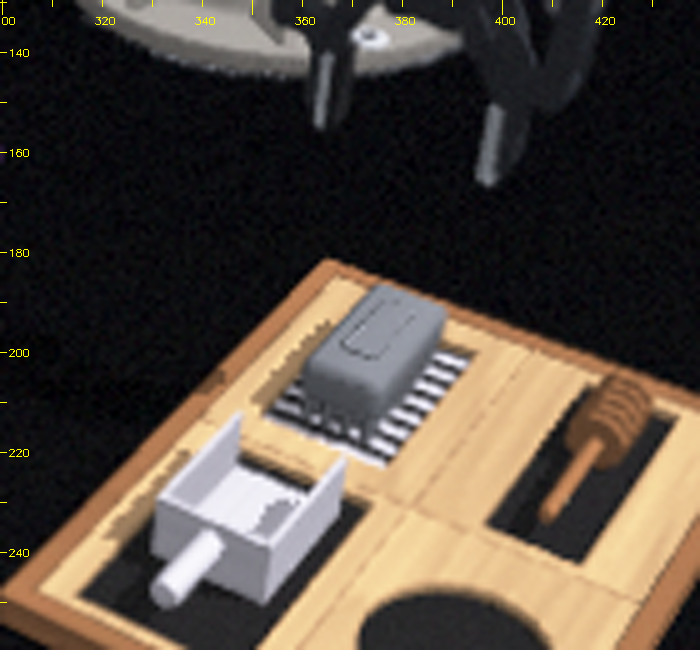

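carry_out:
  increments: [0, 0, -0.01, 0.0685, 0, 0, -0.01, 0.0685, 0, 0, -0.01, 0.0685, 0, 0, -0.01, 0.0685, 0, 0, -0.01, 0.0685, 0, 0, 0, 0.0685, 0, 0, 0, 0.0685, 0, 0, 0, 0.0685, 0, 0, 0, 0.0685, 0, 0, 0, 0.0685]
  fingers: 1

```text
clock: 24.6
tcp_pos: [0.4093, 0.1918, 0.1547]
ee_rot: [-3.141, 0.001, 1.564]
wrist_force: [0.5, -0.7, -0.9]
opening: 0.0857
```

```bash
python3 -c "
from go import *
from e0 import *
go(.466,-.397,.14,1.57)
"
```

```text
now [0.4093 0.1918 0.1547] 1.564 turn frac -0.0026 | shift before turn [-2.3538  0.2418] after [-2.3551  0.2288] z 0.0586
```

carry_out:
  increments: [-0.12, 0.15, 0, 0, -0.12, 0.15, 0, 0, -0.15, 0, 0, 0, -0.15, 0, 0, 0, -0.15, 0, 0, 0, -0.15, 0, 0, 0, -0.15, 0, 0, 0, -0.15, 0, 0, 0, -0.15, 0, 0, 0, -0.15, 0, 0, 0]

```text
clock: 25.6
tcp_pos: [0.4839, -0.1692, 0.1547]
ee_rot: [-3.141, -0.0, 1.571]
wrist_force: [0.5, 0.8, 0.4]
opening: 0.0852
```

carry_out:
  increments: [-0.15, 0, 0, 0, -0.15, 0, 0, 0, -0.15, 0, 0, 0, -0.15, -0.02, 0, 0, -0.15, -0.03, 0, 0, -0.1, 0, 0, 0, 0, 0, 0, 0, 0, 0, 0, 0]

```text
clock: 26.4
tcp_pos: [0.4714, -0.3804, 0.1544]
ee_rot: [-3.14, -0.0, 1.569]
wrist_force: [0.2, 0.3, -0.9]
opening: 0.0851
```

```bash
python3 -c "
from go import *
from e0 import *
go(.466,-.397,.027,1.57)
im=snap('scene','pics/s17'); crop(im,120,60,260,200,5,'pics/s17.png')
im=snap('top','pics/t17'); crop(im,330,140,450,260,5,'pics/t17.png')
"
```

```text
now [ 0.4714 -0.3804  0.1544] 1.569 turn frac -0.0003 | shift before turn [-0.0663 -0.0214] after [-0.0663 -0.0214] z 0.5095
```

View pics/s17.png

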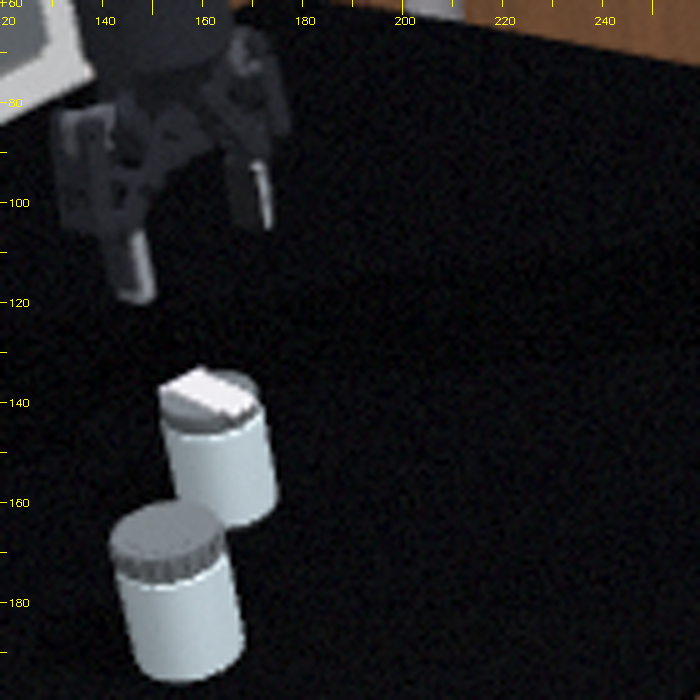

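View pics/t17.png

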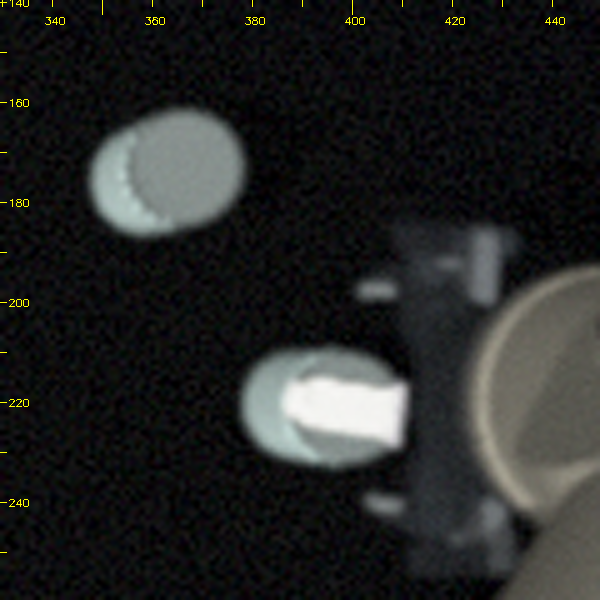

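carry_out:
  increments: [-0.0663, -0.0214, 0, 0, 0, 0, 0, 0, 0, 0, 0.1, 0, 0, 0, 0.1, 0, 0, 0, 0.1, 0, 0, 0, 0.1, 0, 0, 0, 0.06, 0, 0, 0, 0.03, 0, 0, 0, 0.012, 0, 0, 0, 0, 0]

```text
clock: 27.5
tcp_pos: [0.467, -0.3969, 0.0299]
ee_rot: [3.141, 0.0, 1.571]
wrist_force: [-0.2, 0.8, 0.3]
opening: 0.0852
```

```bash
python3 -c "
from go import *
from e0 import *
go(.466,-.397,.027,1.57)
im=snap('scene','pics/s18'); crop(im,110,80,230,200,5,'pics/s18.png')
"
```

```text
now [ 0.467  -0.3969  0.0299] 1.571 turn frac 0.0004 | shift before turn [-0.0002 -0.0041] after [-0.0002 -0.0041] z 0.0117
```

View pics/s18.png

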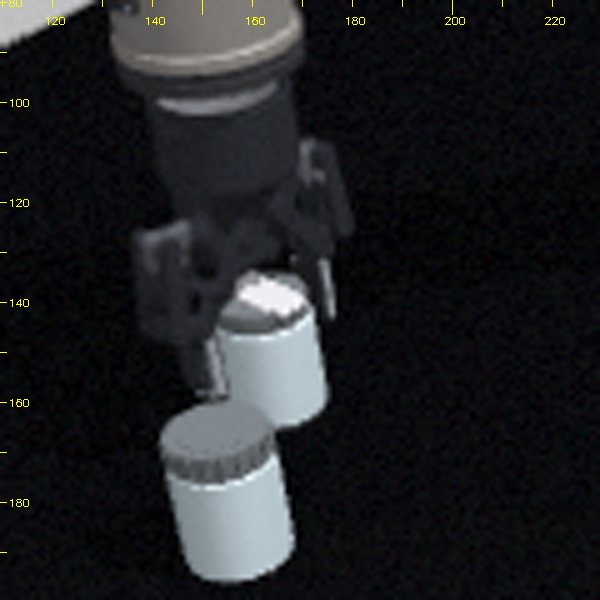

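carry_out:
  increments: [0, -0.004, 0.008, 0, 0, 0, 0, 0, 0, 0, 0, 0, 0, 0, 0, 0, 0, 0, 0, 0, 0, 0, 0, 0, 0, 0, 0, 0, 0, 0, 0, 0, 0, 0, 0, 0]
  fingers: 0
  newtons: 50

```text
clock: 28.45
tcp_pos: [0.4658, -0.397, 0.0281]
ee_rot: [3.141, 0.0, 1.57]
wrist_force: [-2.6, 2.0, 6.9]
opening: 0.0547
```

carry_out:
  increments: [0, 0, -0.03, 0, 0, 0, -0.06, 0, 0, 0, -0.08, 0, 0, 0, -0.08, 0, 0, 0, -0.08, 0, 0, 0, -0.08, 0, 0, 0, 0, 0]

```text
clock: 29.15
tcp_pos: [0.4667, -0.3979, 0.1335]
ee_rot: [3.138, 0.002, 1.57]
wrist_force: [0.1, -0.1, -2.7]
opening: 0.0547
```

```bash
python3 -c "
from go import *
from e0 import *
go(*B['round'],.08,1.57)
im=snap('scene','pics/s19'); crop(im,110,60,230,180,5,'pics/s19.png')
"
```

```text
now [ 0.4667 -0.3979  0.1335] 1.57 turn frac 0.0001 | shift before turn [2.7021 0.3837] after [2.7022 0.383 ] z 0.2138
```

View pics/s19.png

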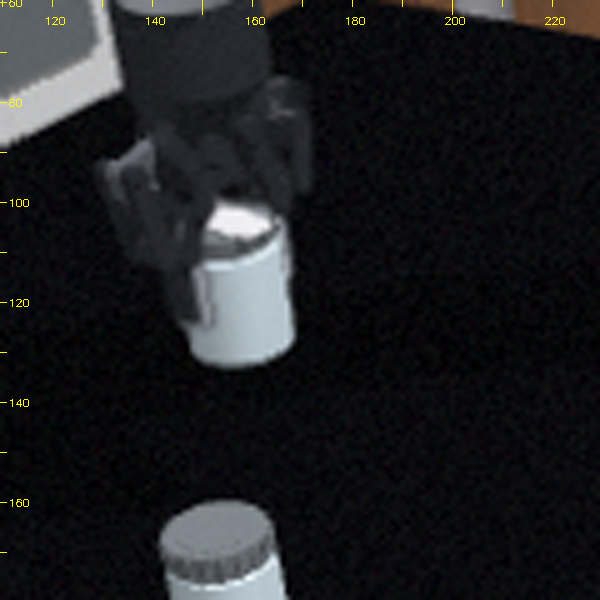

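carry_out:
  increments: [0.07, 0.01, 0, 0, 0.13, 0.018, 0, 0, 0.13, 0.018, 0, 0, 0.13, 0.018, 0, 0, 0.13, 0.018, 0, 0, 0.13, 0.018, 0, 0, 0.13, 0.018, 0, 0, 0.13, 0.018, 0, 0, 0.13, 0.018, 0, 0, 0.13, 0.018, 0, 0]

```text
clock: 30.2
tcp_pos: [0.5084, -0.0855, 0.1296]
ee_rot: [-3.141, 0.0, 1.571]
wrist_force: [0.5, 0.2, -1.4]
opening: 0.0548
```

carry_out:
  increments: [0.13, 0.018, 0, 0, 0.13, 0.018, 0, 0, 0.13, 0.018, 0, 0, 0.13, 0.018, 0, 0, 0.13, 0.018, 0, 0, 0.13, 0.018, 0, 0, 0.13, 0.018, 0, 0, 0.13, 0.018, 0, 0, 0.13, 0.018, 0, 0, 0.13, 0.018, 0, 0]

```text
clock: 31.2
tcp_pos: [0.5534, 0.2393, 0.1295]
ee_rot: [-3.141, 0.001, 1.571]
wrist_force: [-0.0, 0.2, -1.1]
opening: 0.0549
```

```bash
python3 -c "
from go import *
from e0 import *
go(*B['round'],.08,1.57)
"
```

```text
now [0.5534 0.2393 0.1295] 1.571 turn frac 0.0003 | shift before turn [0.1528 0.0382] after [0.1528 0.0381] z 0.1979
```

carry_out:
  increments: [0.08, 0.02, 0, 0, 0.05, 0.018, 0, 0, 0, 0, 0, 0, 0, 0, 0, 0]

```text
clock: 31.6
tcp_pos: [0.5635, 0.2691, 0.1298]
ee_rot: [-3.141, 0.001, 1.569]
wrist_force: [0.5, -0.4, -1.8]
opening: 0.0547
```

```bash
python3 -c "
from go import *
from e0 import *
go(*B['round'],.0381,1.57)
"
```

```text
now [0.5635 0.2691 0.1298] 1.569 turn frac -0.0003 | shift before turn [ 0.0338 -0.0021] after [ 0.0338 -0.002 ] z 0.3667
```

carry_out:
  increments: [0.034, -0.002, 0, 0, 0, 0, 0.08, 0, 0, 0, 0.08, 0, 0, 0, 0.08, 0, 0, 0, 0.04, 0, 0, 0, 0, 0, 0, 0, 0, 0]

```text
clock: 32.3
tcp_pos: [0.5633, 0.2789, 0.0606]
ee_rot: [3.141, -0.0, 1.57]
wrist_force: [-0.1, 0.7, -1.2]
opening: 0.0552
```

```bash
python3 -c "
from go import *
from e0 import *
go(*B['round'],.0381,1.57)
im=snap('scene','pics/s20'); crop(im,320,150,460,290,5,'pics/s20.png')
"
```

```text
now [0.5633 0.2789 0.0606] 1.57 turn frac -0.0 | shift before turn [-0.0054 -0.0012] after [-0.0054 -0.0012] z 0.0901
```

View pics/s20.png

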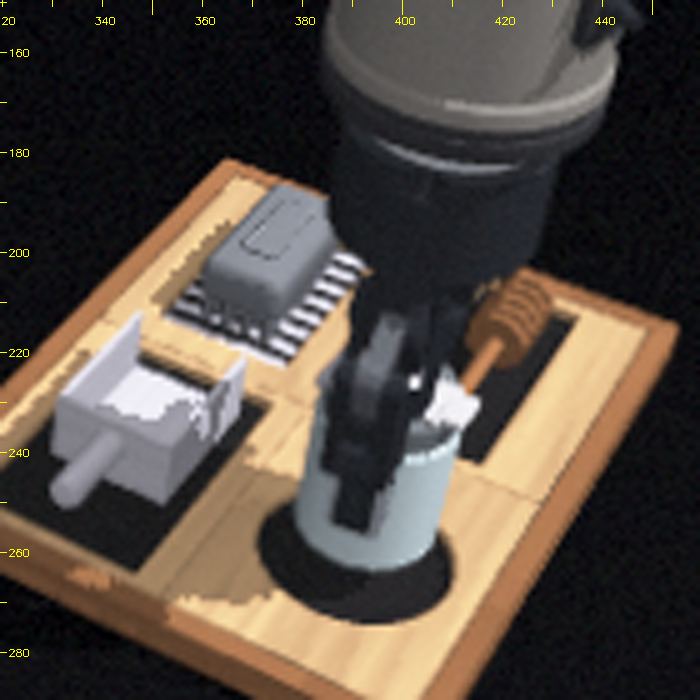

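carry_out:
  increments: [-0.004, -0.001, 0.04, 0, 0, 0, 0.03, 0, 0, 0, 0.012, 0, 0, 0, 0.005, 0, 0, 0, 0, 0, 0, 0, 0, 0, 0, 0, 0, 0]

```text
clock: 33.05
tcp_pos: [0.5627, 0.278, 0.0382]
ee_rot: [-3.142, 0.0, 1.571]
wrist_force: [0.5, -0.1, -0.7]
opening: 0.0552
```

carry_out:
  increments: [0, 0, 0.003, 0, 0, 0, 0, 0]

```text
clock: 33.25
tcp_pos: [0.5627, 0.2781, 0.0381]
ee_rot: [-3.141, -0.001, 1.57]
wrist_force: [-5.8, -1.4, 13.2]
opening: 0.0551
```

carry_out:
  increments: [0, 0, 0, 0, 0, 0, 0, 0, 0, 0, 0, 0, 0, 0, 0, 0, 0, 0, 0, 0, 0, 0, 0, 0, 0, 0, -0.04, 0, 0, 0, -0.08, 0, 0, 0, -0.12, 0, 0, 0, -0.15, 0]
  fingers: 1

```text
clock: 34.25
tcp_pos: [0.5621, 0.2776, 0.1358]
ee_rot: [-3.14, 0.001, 1.57]
wrist_force: [0.1, -0.5, 0.2]
opening: 0.0852
```

carry_out:
  increments: [0, 0, -0.15, 0, 0, 0, -0.15, 0, 0, 0, 0, 0, -0.15, 0, 0, 0, -0.15, 0, 0, 0, -0.15, 0, 0, 0, -0.15, 0, 0, 0, -0.15, 0, 0, 0, -0.15, 0, 0, 0, -0.15, 0, 0, 0]

```text
clock: 35.25
tcp_pos: [0.5622, 0.0141, 0.2102]
ee_rot: [3.142, -0.0, 1.571]
wrist_force: [0.1, -0.4, -0.4]
opening: 0.0853
```

```bash
python3 -c "
from go import *
from ov import *
im=snap('scene','pics/s21'); crop(im,290,150,450,290,5,'pics/s21.png')
im=snap('top','pics/t21'); cv2.imwrite('pics/t21.png',cv2.resize(im,(800,600)))
"
```

```text
(no output)
```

View pics/s21.png

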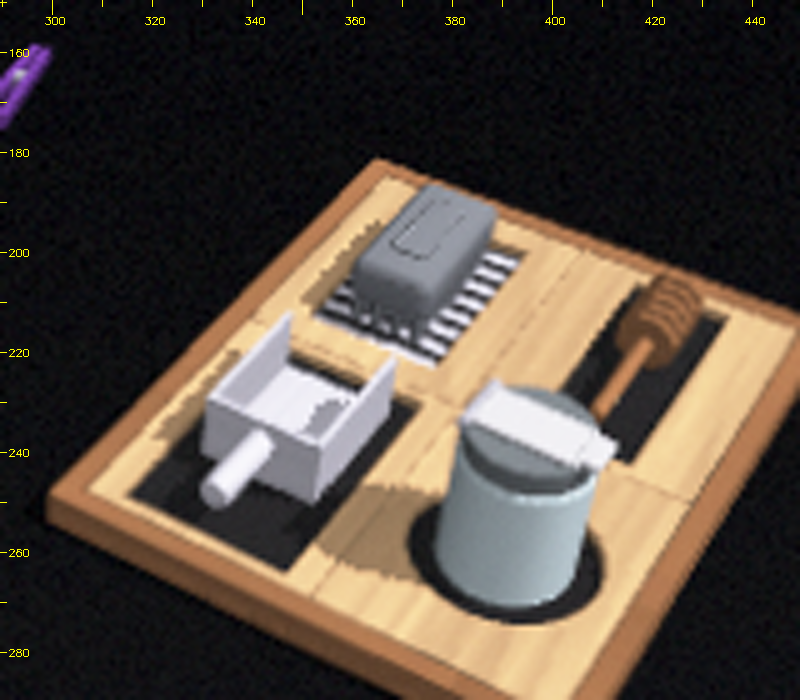

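View pics/t21.png

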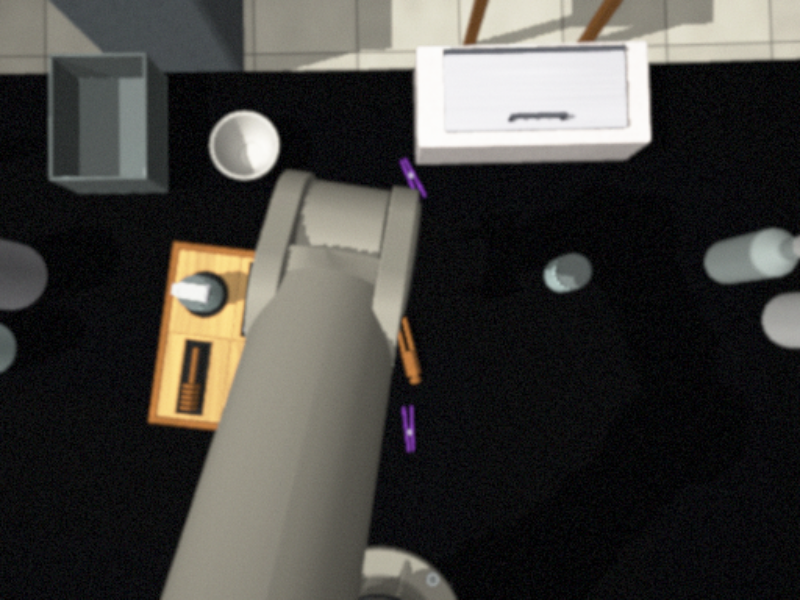

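The scene view shows all four things seated: jar around (393,260), scoop (348,240), brush (375,205), dipper (418,220). I'll move the arm clear and compare them with outlines drawn at the recess centres.

carry_out:
  increments: [-0.15, 0, 0, 0, -0.15, 0, 0, 0, -0.15, 0, 0, 0, -0.15, 0, 0, 0, -0.15, 0, 0, 0, -0.1, 0, 0, 0, 0, 0, 0, 0, 0, 0, 0, 0]

```text
clock: 36.15
tcp_pos: [0.5623, -0.1971, 0.2099]
ee_rot: [-3.141, -0.0, 1.569]
wrist_force: [0.3, -0.1, -0.1]
opening: 0.0854
```

```bash
cat > fin.py <<'E'
from go import *
import ov
from e0 import *
def lines(e):
    L=[]
    y=TY; z=.010
    L+=ov.box(B['wide'],y,-.055,.015,-.027,.027,z+.033,z+.033)+ov.box(B['wide'],y,.015,.055,-.007,.007,z+.022,z+.022)
    L+=ov.box(B['narrow'],y,-.05,-.01,-.013,.013,z+.013,z+.013)+ov.box(B['narrow'],y,-.01,.05,-.004,.004,z+.013,z+.013)
    L+=ov.box(B['rib'],y,-.04,.04,-.02,.02,z+.014,z+.036)
    L+=[ov.circ(B['round'],.028,z),ov.circ(B['round'],.028,z+.05)]
    return L
ov.lines=lines
t=snap('top','pics/t22'); s=snap('scene','pics/s22')
ov.overlay('top',t,E,(90,145,210,285),4,'pics/f1.png'); ov.overlay('scene',s,E,(290,150,450,290),5,'pics/f2.png')
E
python3 fin.py
```

```text
(no output)
```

View pics/f1.png

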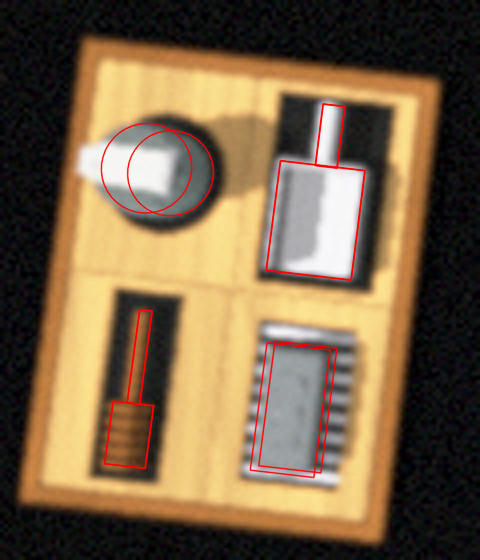

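View pics/f2.png

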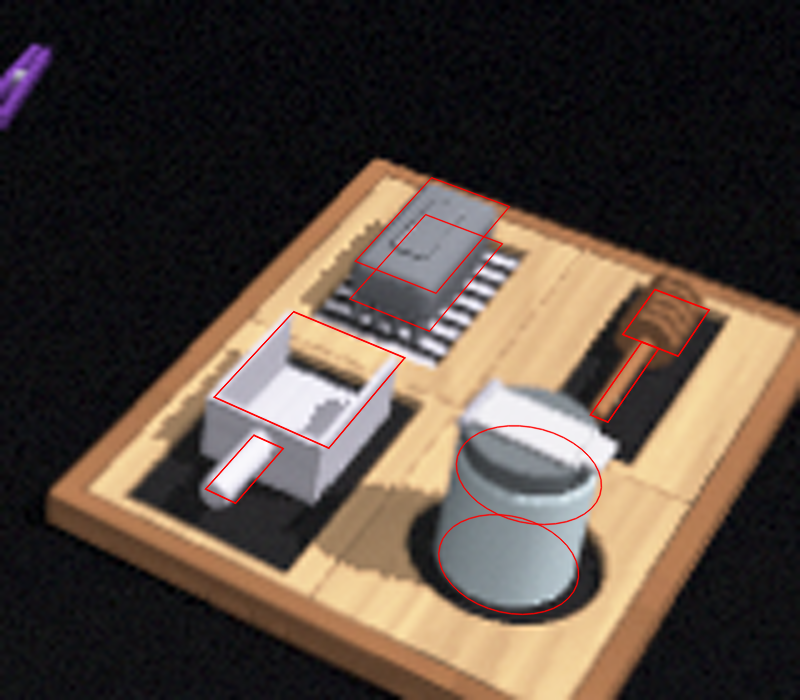

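```bash
python3 -c "
from h import *
a=cv2.imread('pics/top0_raw.png').astype(int); b=cv2.imread('pics/t21_raw.png').astype(int)
print('screw jar diff',abs(a-b)[155:190,345:382].mean(), 'peg end',abs(a-b)[220:248,255:272].mean(),'background',abs(a-b)[260:290,330:370].mean())
s=bot.state(); print(s['clock'],abs(s['qd']).max(),s['wrist_force'])
print(bot.hand_in())"
```

```text
screw jar diff 18.112226512226513 peg end 4.468487394957983 background 7.655
36.25 0.008243584043612678 [-0.39345511  0.14268339  0.25931134]
the job is handed in; nothing more can be done
None
```

I packed the dipper, scoop, brush and flip-top jar into the narrow, wide, ribbed and round recesses, one grasp each, and handed in at 36 s. The hand-in gives no verdict.

- **Fit:** in the last pictures from both cameras, all four lay within about 5 mm of outlines drawn at the recess centres. They looked aligned with their recesses, level or upright, and down on the floor. Each was also released at a height matching its recess floor to about 0.5 mm by the robot's own position.
- **Release:** the gripper was open and clear at hand-in, with wrist force near zero. I did not check that the four things were at rest beyond seeing no movement in the pictures.
- **Look-alikes:** the peg and the screw-cap jar sat at their starting pixels. A picture comparison against the start gave 18 for the screw-cap jar against 8 for the background. I put that down to the arm's changed shadow, since the jar's outline had not moved.
- **Disagreement:** the two cameras differed by about 2–4 mm, close to the stated calibration error and well inside the 18 mm allowed.

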